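Tip the hooded tray to free the flat magnifier

TASK

The flat round magnifier has slipped under the clear hood of the tidy tray, out of reach. Lift the tray by its leaning handle and tip it until the magnifier slides out into the nook at the open end, set the tray back down flat about where it stood, then pick the magnifier out and set it down (not dropped) flat and wholly on the dark square reading pad. Do not tip the tray so steeply, or so roughly, that the magnifier falls out onto the counter, and leave the pill bottle, the tumbler and the cream jar alone.

Things in the scene. Friction and masses are not known exactly. Their poses are not given: they have to be found in the camera images.
- tray: White shallow tray, loose, about 0.45 kg. Origin: counter level under its middle; x runs lengthways to the handle, y across, z up. Floor x -118 to +152 mm, y +-79, its top at z = 13 mm; low edge walls up to z = 21. The magnifier starts to slide at a tip of about 14 to 26 degrees (friction varies), slowly, and may stop again unless tipped further. Past 40 degrees is too steep.
- tray_pivot (a point): Underside of the tray's low-end runner, at tray (-113, 0, 0) mm: lifted by the handle, the tray tips about this line (along tray y). The runners, 8 mm wide and high, cross the tray here and at x = +110 mm.
- tray_hood (a point): Middle of the hood's open edge, tray (-30, 0, 30) mm. The fixed clear hood, 150 mm wide, covers tray x -30 to +111, z 27 to 30 mm. Two sage fences under it narrow from 140 mm apart at the handle end to 68 mm here. From here to the low end lies the open bay with the nook.
- tray_handle (a point): Grip point of the handle, tray (156, 0, 60) mm: a flat sage-green paddle 10 mm thick and 50 mm wide (along tray y), leaning 25 degrees outward from vertical: from its foot at tray x 133, z 10 it rises up and towards tray +x, ending 21 mm past this point. Site axes are the tray's, not the paddle's.
- tray_nook (a point): Where the magnifier's centre lies when it is in the nook: tray (-75, 0, 17) mm. Two short sage stops, 14 mm high, hold the disc's rim on the low side, 35 degrees either side of tray -x; the floor beside it (tray +-y) is free for fingers out to the walls at y = +-75 mm.
- lens_center (a point): Centre of the flat round magnifier, half-way up: a disc 62 mm in diameter and 8 mm thick, about 60 g, orange rim and pale blue lens, z along its axis. It starts under the hood, lying on the tray's floor. In the nook it can be gripped across its diameter along tray y.
- pad: Reading pad: dark square fixed rubber pad, 120 x 120 mm, 4 mm thick, with a blue cloth face. Origin at counter level under its centre; axes along its sides, z up.
- pill_bottle: Blue plastic pill bottle with a white cap, 52 mm across, 85 mm high; origin at the centre of its underside. To be left alone.
- tumbler: Sage ceramic tumbler, 72 mm across, 95 mm high; origin at the centre of its underside. To be left alone.
- cream_jar: White cream jar, 64 mm across, 50 mm high; origin at the centre of its underside. To be left alone.
Not all that is in view belongs to the job. What is meant by the pad is not purple, and is the larger of those in its own colour.

How it is judged (in metres and radians):
On the way, in this order (a step that is already met when the one before it is completed fails the run):
1. the tray is tipped and the magnifier has slid into the nook (angle between tray's own z axis and vertical above 0.1 rad and distance between lens_center and tray_nook below 0.012 m), for 0.1 s.
2. the tray stands flat on the counter again with the magnifier in or by the nook (angle between tray's own z axis and vertical below 0.03 rad and height (world z) of tray below 0.005 m and distance between lens_center and tray_nook below 0.02 m), for 0.1 s.
3. the magnifier is set down on the pad while the fingers still have it (horizontal distance between lens_center and pad below 0.045 m and z of lens_center in the frame of pad below 0.018 m and contact force between the fingers and lens above 0.5 N), for 0.05 s.
At the end, for the whole second after the job is handed in: The magnifier lies flat and still on the reading pad with its whole rim on it (centre within 30 mm of the pad's centre along each side), released; the tray stands flat on the counter within 80 mm of where it stood (x of lens_center in the frame of pad between -0.03 and 0.03 m and y of lens_center in the frame of pad between -0.03 and 0.03 m and z of lens_center in the frame of pad below 0.0105 m and angle between the z axis of lens_center and the z axis of pad, either way round below 0.08 rad and linear speed of lens below 0.02 m/s and angle between tray's own z axis and vertical below 0.03 rad and height (world z) of tray below 0.005 m and distance of tray from where it was at the start of the episode below 0.08 m); the robot touches nothing.
It fails at once if the magnifier falls onto the counter (contact force between lens and table above 0.05 N).
It fails at once if the tray is tipped past 40 degrees (angle between tray's own z axis and vertical above 0.7 rad).
It fails at once if the pill bottle is moved by more than 25 mm (distance of pill_bottle from where it was at the start of the episode above 0.025 m).
It fails at once if the tumbler is moved by more than 25 mm (distance of tumbler from where it was at the start of the episode above 0.025 m).
It fails at once if the cream jar is moved by more than 25 mm (distance of cream_jar from where it was at the start of the episode above 0.025 m).
It also fails if it takes over 59 s, if anything falls off the work surface, if the arm or the gripper's body presses on something with over 40 N, if the wrist force passes 120 N, or if a joint passes its speed limit or range.

ROBOT

A 7-joint arm with a two-finger parallel gripper is mounted at the origin on the work surface. World frame = base frame: x ahead of the robot, y to its left, z up, the work surface at z = 0. Lengths are in mm, angles in rad, forces in N, time in s.
With the tool pointing down it reaches from about 400 to 875 mm from the base axis. Payload 4.4 kg.
Tool frame: the origin (TCP) lies midway between the tips of the shut fingers; the grasp point (between the pads) lies behind it (ctrl.grip_point_offset is the x of the grasp point in the tool frame, in mm); x points along the fingers, z is the direction in which the jaws open and shut, and the axes are right-handed (so a half turn about x gives the same grasp; the last joint's range is limited). The gripper opens to 85 mm and grips with 20 to 120 N. Pads are 22 mm wide; open, the fingers measure 114 mm over their backs; the gripper's body (76 mm by 85 mm) begins 54 mm behind the grasp point. The pads swing forward as they close: fully open they stand 13 mm farther back than shut.
Start: joints at [-1.325, 0.628, 0.038, 1.517, -0.027, 0.996, -0.02], TCP at [199.377, 618.682, 204.913] pointing down, gripper open.
Joint ranges: [-3.06, 3.06], [-0.37, 2.12], [-1.25, 1.32], [0.18, 2.47], [-1.1, 4.24], [0.23, 1.98], [-2.94, 2.94]. Speed limits (rad/s): [2.57, 2.57, 3.14, 3.14, 3.14, 3.14, 3.14].

INTERFACE

Orientations are given as [roll, pitch, yaw] about the fixed x, y, z axes, in that order (R = Rz(yaw) Ry(pitch) Rx(roll)).
In Python, from cell import status, eyes, ctrl gives the robot as it stands. The module is installed in compiled form; this text tells all that it offers.
- The arm moves only by the tool apply_moves, never from a script. Its argument "targets" is a list of rows, each a list of 3 entries, a list of its own where there are three numbers: the shift along the tool's x, y, z in mm, then the turn about the tool's x in degrees, then the finger opening in mm, from 0 to 85.4. In form: [[[dx, dy, dz], roll, claw], ...]. A call has 1 to 10 rows; each row shifts and turns the pose as measured when the row begins, along the tool's axes as they then stand; what a row does not reach is not made up. A row lasts 1/8 s, in which the tool goes at most 62.5 mm and 10.7 degrees, less where a joint would pass 70% of its speed; a pose out of reach is approached as far as the arm can. A call is refused whole if a number of a shift passes 62.5 or a number of a turn 10.7, either way. A call with a gripper value outside its range is refused whole. The fingers move at their own pace and stop on an object; the grip force is fixed at half the most. Time passes only in rows, so rows that do not move let the fingers close. It gives the time, the measured TCP pose, the force and the opening at its end, in the units of the state.
- status.read_state(): the state, without advancing time (a new reading comes with each control period).
- eyes.get_image(name): name is "scene" or "side" or "wrist"; returns (picture, depth): 400x640x3 uint8, blue, green, red; 400x640 float32, mm along the optical axis (not along the pixel's ray), 0 where there is no reading.
- eyes.camera_params(name): a dict with "fx", "fy", "cx", "cy" (pixels), "R" (3x3) and "t" (3): a world point X has camera coordinates R X + t. Camera axes: x right, y down, z forward; pixel columns grow to the right and rows downward; lengths in mm; the calibration is good to about 2 mm. The wrist camera is an equidistant fisheye: a pixel r from the principal point sees the ray r / f radians off the axis. A picture is of the moment at which its call begins: read the wrist's pose just before it. camera_params takes no time and is no camera call; for the wrist camera it gives the pose at the moment of the call.
- ctrl.finish_job(): hands the job in, once; it reports no verdict.
The state is a dict: "clock": time; "qpos": joint angles; "qd": joint speeds; "tau": joint torques, N m; "eef_pos": TCP position; "tool_rot": TCP orientation; "force": force on the tool from outside, world axes, zero at the start; "torque": the same for the moment, N m; "width": finger opening in mm.
Only numpy, scipy, OpenCV 4.12 (cv2) and the standard library are available. Lean on these libraries where they do the work, as an engineer would, in place of code of your own. Each camera call takes 0.05 s, during which the arm holds its last target.

## Working session

There is one attempt and no reset: what is moved stays moved. The work goes in short steps, Python scripts to look and compute and a tool call to move; the robot and the scene stay as the last step left them, time stands still between calls to the robot, and variables do not carry over. Pictures are saved under pics/ and viewed, and the job is handed in when it is done.

Besides the shell and the picture viewer there is one more tool, called after "Request:" as name(argument=value, ...) on one line, values as JSON. apply_moves: Moves the arm, as the interface text tells. Its arguments: {"type":"object","properties":{"targets":{"type":"array"}},"required":["targets"]}

```bash
mkdir -p pics; python3 - <<'E'
from cell import status, eyes, ctrl
import cv2, numpy as np
s=status.read_state();print({k:np.round(v,3) for k,v in s.items()}, ctrl.grip_point_offset)
for n in ["scene","side","wrist"]:
    im,d=eyes.get_image(n);cv2.imwrite(f"pics/{n}0.png",im);np.savez(f"pics/{n}0.npz",im=im,d=d,**{k:np.array(v) for k,v in eyes.camera_params(n).items()})
    print(n,eyes.camera_params(n))
E
```

```text
{'clock': np.float64(0.0), 'qpos': array([-1.325,  0.629,  0.038,  1.518, -0.027,  0.996, -0.02 ]), 'qd': array([-0.001, -0.   ,  0.   ,  0.   , -0.002, -0.001, -0.001]), 'tau': array([ 0.0000e+00, -5.6341e+01,  1.2260e+00, -1.9345e+01,  1.1000e-02,
        1.0000e-02, -0.0000e+00]), 'eef_pos': array([199.175, 618.017, 203.983]), 'tool_rot': array([-3.128,  1.569, -1.869]), 'force': array([-0.413, -0.029,  0.551]), 'torque': array([-0.053,  0.016, -0.003]), 'width': np.float64(85.586)} -18.700000000000003
scene {'fx': 379.34017929299705, 'fy': 379.34017929299705, 'cx': 322.71706768375793, 'cy': 196.71432916252198, 'R': array([[-0.76400933,  0.64512991,  0.00985668],
       [ 0.53060136,  0.63692137, -0.55927932],
       [-0.36708575, -0.42206465, -0.82892068]]), 't': array([ 425.01985521, -209.71850557, 1211.87337131])}
side {'fx': 408.00944947031917, 'fy': 408.00944947031917, 'cx': 316.1885866958058, 'cy': 209.1283256289114, 'R': array([[ 0.73116644, -0.68217443,  0.0058045 ],
       [-0.32541401, -0.35623729, -0.87589994],
       [ 0.59958432,  0.63853977, -0.48245787]]), 't': array([-407.52236686,  235.52569587,  681.66546921])}
wrist {'fx': 309.70691628693146, 'fy': 309.70691628693146, 'cx': 320.69081817473796, 'cy': 200.87271906323096, 'R': array([[ 0.30663317,  0.95182671, -0.00141868],
       [ 0.91692499, -0.29498893,  0.26875659],
       [ 0.2553912 , -0.08371051, -0.96320708]]), 't': array([-650.28155842,  -35.79410483,  378.40120266])}
```

View pics/scene0.png

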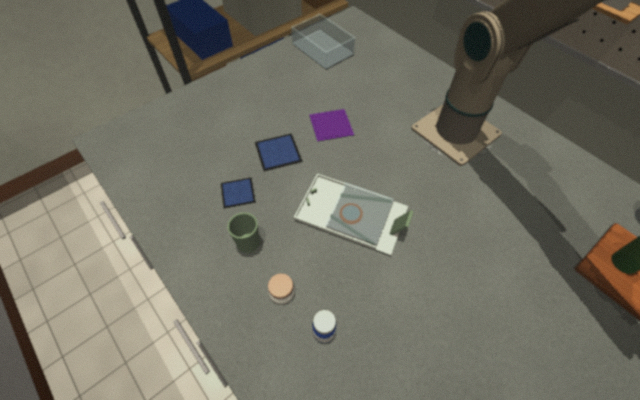

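View pics/side0.png

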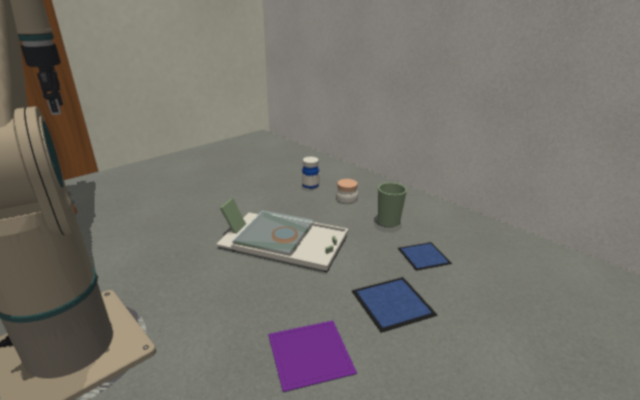

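View pics/wrist0.png

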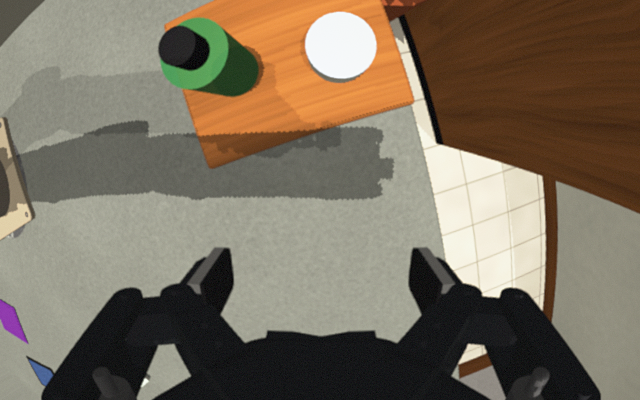

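The scene picture shows the tray centred near (352,213) with its handle at (400,222). The disc is under the hood at (350,213). The larger blue pad is at (278,152), the smaller blue one at (238,192), and the tumbler, jar and bottle run from (244,232) to (324,325). Next I'll measure positions.

```bash
cat > h.py <<'E'
import cv2, numpy as np
def load(f):
    z=np.load(f); return z['im'],z['d'],{k:z[k] for k in ('fx','fy','cx','cy','R','t')}
def rays(p,uv):
    uv=np.atleast_2d(np.float64(uv)); return np.c_[(uv[:,0]-p['cx'])/p['fx'],(uv[:,1]-p['cy'])/p['fy'],np.ones(len(uv))]@p['R']
def plane(p,uv,z):
    o=-p['R'].T@p['t']; d=rays(p,uv); return o+d*((z-o[2])/d[:,2])[:,None]
def proj(p,X):
    c=np.atleast_2d(X)@p['R'].T+p['t']; return np.c_[c[:,0]/c[:,2]*p['fx']+p['cx'],c[:,1]/c[:,2]*p['fy']+p['cy']]
def blob(m,near):
    n,l,s,c=cv2.connectedComponentsWithStats(m.astype(np.uint8))
    i=l[near[1],near[0]] if l[near[1],near[0]] else 1+np.argmin(np.hypot(*(c[1:]-near).T))
    return (l==i).astype(np.uint8)
def rect(p,mask,z):
    c=max(cv2.findContours(mask,cv2.RETR_EXTERNAL,cv2.CHAIN_APPROX_NONE)[0],key=cv2.contourArea)[:,0]
    return cv2.minAreaRect(plane(p,c,z)[:,:2].astype(np.float32))
E
python3 - <<'E'
from h import *
for n,pads,tr in (("scene",[(278,152),(238,192)],(310,205)),("side",[(395,303),(425,256)],(325,250))):
    im,d,p=load(f"pics/{n}0.npz"); hsv=cv2.cvtColor(im,cv2.COLOR_BGR2HSV); H,S,V=[hsv[...,i].astype(int) for i in range(3)]
    for q in pads:
        m=blob((H>100)&(H<125)&(S>100),q); print(n,"pad",m.sum(),rect(p,m,4))
    g=(V>185 if n=="scene" else V>150)&(S<40)
    m=blob(g,tr); ys,xs=np.nonzero(m); print("tray px",m.sum(),xs.min(),xs.max(),ys.min(),ys.max())
    c=np.c_[xs,ys].astype(np.float32); h=cv2.convexHull(c.astype(np.int32)); 
    print(rect(p,cv2.fillConvexPoly(np.zeros_like(m),h,1),18))
    o=(H<18)&(S>70)
    q=(350,213) if n=="scene" else (285,234)
    m=blob(o,q); e=cv2.fitEllipse(max(cv2.findContours(m,0,1)[0],key=len)); print("disc",m.sum(),e,plane(p,e[0],17))
    sg=(H>30)&(H<75)&(S>40); q=(400,222) if n=="scene" else (232,215)
    m=blob(sg,q);ys,xs=np.nonzero(m);print("handle",m.sum(),xs.mean(),ys.mean(),plane(p,[xs.mean(),ys.mean()],50), d[m>0].mean())
    c=np.c_[xs,ys]; dd=d[ys,xs]; R=rays(p,c)@p['R'].T; Xc=np.c_[(c[:,0]-p['cx'])/p['fx']*dd,(c[:,1]-p['cy'])/p['fy']*dd,dd]; X=(Xc-p['t'])@p['R']; X=X[dd>0]; print(np.round(X.mean(0)),np.round(np.percentile(X,[5,95],axis=0)))
im,d,p=load("pics/scene0.npz")
for nm,q,z in (("tum",(243,222),95),("jar",(281,284),50),("bot",(324,318),85)): print(nm,plane(p,q,z))
a=im[160:270,280:430]; cv2.imwrite("pics/zs.png",cv2.resize(a,None,fx=5,fy=5,interpolation=2))
im=load("pics/side0.npz")[0]; cv2.imwrite("pics/zd.png",cv2.resize(im[190:280,210:360],None,fx=5,fy=5,interpolation=2))
E
```

```text
scene pad 854 ((488.46185302734375, -292.8597106933594), (104.45063018798828, 103.2449722290039), 68.8729248046875)
scene pad 589 ((665.7227172851562, -243.1503143310547), (75.0083236694336, 76.06726837158203), 63.36872100830078)
tray px 1303 295 344 178 227
((511.33343505859375, -62.56104278564453), (149.9153289794922, 89.36004638671875), 26.078096389770508)
disc 76 ((350.6942443847656, 212.8168487548828), (18.657764434814453, 20.714183807373047), 97.48115539550781) [[473.29742527  17.65821986  17.        ]]
handle 280 401.98571428571427 222.18571428571428 [[407.55915313 135.24823493  50.        ]] 958.71454
[410. 136.  54.] [[383. 118.  19.]
 [432. 154.  80.]]
side pad 2049 ((486.90423583984375, -290.95989990234375), (105.61148834228516, 105.62532806396484), 68.32850646972656)
side pad 681 ((661.726806640625, -242.99502563476562), (77.27827453613281, 77.02539825439453), 63.316932678222656)
tray px 1297 285 347 226 265
((511.11846923828125, -59.764312744140625), (165.6797332763672, 96.78163146972656), 25.286619186401367)
disc 100 ((284.1658935546875, 233.00003051757812), (16.88446807861328, 23.56308364868164), 86.40264129638672) [[475.71096746  24.74985124  17.        ]]
handle 457 232.52954048140043 215.17286652078775 [[402.59823327 129.62133866  50.        ]] 977.64
[404. 131.  49.] [[382. 112.  19.]
 [427. 148.  78.]]
tum [[725.50504353 -96.7219782   95.        ]]
jar [[740.97681691  69.81333591  50.        ]]
bot [[722.44752301 199.61468831  85.        ]]
```

View pics/zs.png

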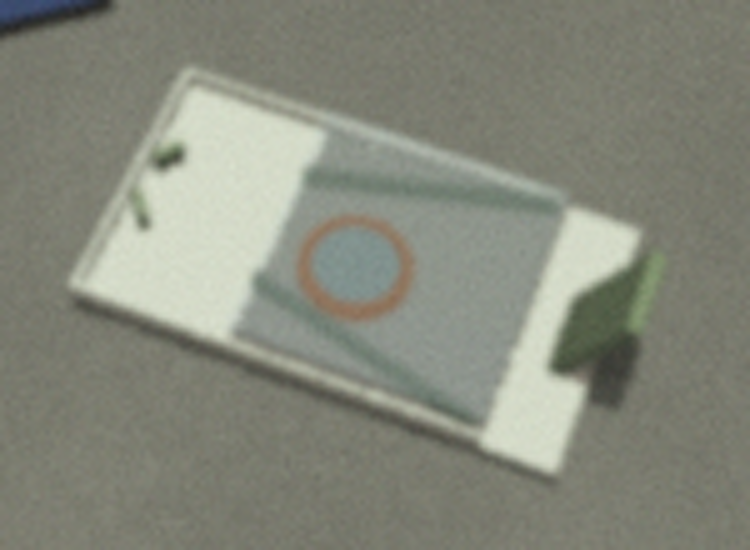

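View pics/zd.png

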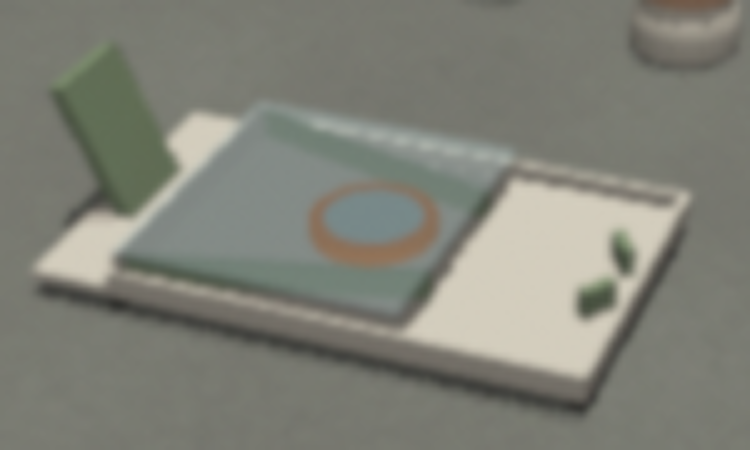

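```bash
python3 - <<'E'
from h import *
f={"scene":([(318,173.6),(294,217.4)],[(408,206.4),(391.4,255)],[(401.98,222.18)]),"side":([(348.4,228),(327,266)],[(249,212),(217,244)],[(232.53,215.17)])}
hs=[]
for n,(lo,hi,h) in f.items():
    im,d,p=load(f"pics/{n}0.npz")
    L=plane(p,lo,21)[:,:2];H=plane(p,hi,13)[:,:2]; a=L.mean(0);b=H.mean(0);u=(b-a)/np.linalg.norm(b-a)
    print(n,L,H,"len",np.linalg.norm(b-a),"w",np.linalg.norm(L[0]-L[1]),np.linalg.norm(H[0]-H[1]),"yaw",np.degrees(np.arctan2(u[1],u[0])),"from widths",np.degrees(np.arctan2(*(L[0]-L[1])[::-1])),np.degrees(np.arctan2(*(H[0]-H[1])[::-1])),"org",(a+118*u+b-152*u)/2, "handle grip",(a+118*u+b-152*u)/2+156*u)
    hs.append((-p['R'].T@p['t'],rays(p,h)[0]))
A=sum(np.eye(3)-np.outer(r,r)/(r@r) for o,r in hs);B=sum((np.eye(3)-np.outer(r,r)/(r@r))@o for o,r in hs);print("handle tri",np.linalg.solve(A,B))
E
```

```text
scene [[ 458.0288017  -137.60501324]
 [ 599.92362651  -66.26516937]] [[337.39047164 101.08810745]
 [476.9320034  173.24275913]] len 268.3429696945254 w 158.81912551165897 157.09275235900378 yaw 116.9975599771954 from widths -153.30832104019788 -152.65725211561096 org [475.78591924   2.46773142] handle grip [404.96932073 141.46776515]
side [[ 600.80622515  -67.6601227 ]
 [ 456.11351179 -141.53520073]] [[476.83661711 172.43801578]
 [335.80354533  97.2004621 ]] len 268.7723571220113 w 162.4607905130849 159.8468542731885 yaw 117.02863995064745 from widths 27.047279288019098 28.078785619084396 org [ 4.75115384e+02 -3.24625559e-02] handle grip [404.22339548 138.92913641]
handle tri [405.57048359 134.42225401  46.80154203]
```

```bash
cat >> h.py <<'E'
from scipy.spatial.transform import Rotation as Ro
TR=np.array([475.5,1.2]);TY=np.radians(117.0)
def tw(x,y=0,z=0): c,s=np.cos(TY),np.sin(TY); return np.array([TR[0]+c*x-s*y,TR[1]+s*x+c*y,z])
def go(grip,zhead=None,jaw_off=None):
    """target for grasp point (world) given; prints roll then shift in tool axes after roll. Grasp = tcp + off*toolx"""
    from cell import status,ctrl
    s=status.read_state(); R=Ro.from_euler('xyz',s['tool_rot']).as_matrix(); 
    h=np.degrees(np.arctan2(R[1,2],R[0,2])); print("clock",s['clock'],"tcp",np.round(s['eef_pos'],1),"toolx",np.round(R[:,0],3),"z heading",round(h,2),"w",round(float(s['width']),1),"F",np.round(s['force'],1),"q",np.round(s['qpos'],2))
    off=ctrl.grip_point_offset if jaw_off is None else jaw_off
    if zhead is not None:
        r=-(zhead-h); r=(r+90)%180-90   # tool x down: +roll turns heading negative
        print("roll",round(r,1)); R=R@Ro.from_euler('x',r,degrees=True).as_matrix()
        print("new head",np.degrees(np.arctan2(R[1,2],R[0,2])))
    g=s['eef_pos']+R[:,0]*off
    print("grasp now",np.round(g,1),"shift tool axes after roll",np.round(R.T@(np.array(grip)-g),1),"dist",round(float(np.linalg.norm(grip-g)),1))
E
python3 -c "
from h import *
go(tw(156,0,160),117)"
```

```text
clock 0.15 tcp [199.2 618.2 204.2] toolx [-0.    -0.001 -1.   ] z heading 72.13 w 85.4 F [ 0.7  0.3 -0.2] q [-1.32  0.63  0.04  1.52 -0.03  1.   -0.02]
roll -44.9
new head 117.00003205207375
grasp now [199.2 618.2 222.9] shift tool axes after roll [  63.5   33.9 -519.1] dist 524.1
```

Request:
apply_moves(targets=[[[0,0,0],-10.5,85],[[0,0,0],-10.5,85],[[0,0,0],-10.5,85],[[0,0,0],-10.5,85],[[0,0,0],-3,85]])

```text
clock: 0.78
eef_pos: [198.8, 616.6, 202.0]
tool_rot: [2.455, 1.565, -1.762]
force: [-0.2, 0.0, -0.2]
width: 85.0
```

```bash
python3 -c "
from h import *
go(tw(156,0,160),117)"
```

```text
clock 0.775 tcp [198.8 616.6 202. ] toolx [-0.001 -0.006 -1.   ] z heading 118.38 w 85.0 F [-0.2  0.  -0.2] q [-1.2   0.64 -0.18  1.52  0.13  1.01  0.65]
roll 1.4
new head 116.99999474401503
grasp now [198.8 616.8 220.7] shift tool axes after roll [  63.2   32.7 -517.8] dist 522.7
```

Request:
apply_moves(targets=[[[0,3,-52],0.3,85],[[0,3,-52],0.3,85],[[0,3,-52],0.3,85],[[0,3,-52],0.3,85],[[0,3,-52],0,85],[[0,3,-52],0,85],[[0,3,-52],0,85],[[0,3,-52],0,85],[[0,3,-52],0,85],[[0,3,-40],0,85]])

```text
clock: 2.02
eef_pos: [411.6, 140.4, 201.7]
tool_rot: [2.303, 1.566, -1.93]
force: [0.8, 0.6, -0.4]
width: 85.0
```

```bash
python3 -c "
from h import *
go(tw(156,0,160),117)"
```

```text
clock 2.025 tcp [411.6 140.4 201.7] toolx [-0.002 -0.005 -1.   ] z heading 117.47 w 85.0 F [ 0.8  0.6 -0.4] q [-0.28  0.34 -0.15  2.08  0.08  0.73  1.57]
roll 0.5
new head 117.00000064847266
grasp now [411.6 140.5 220.4] shift tool axes after roll [60.4  6.1  3.1] dist 60.8
```

Request:
apply_moves(targets=[[[15,3,1.5],0.3,85],[[5,3,1.5],0.2,85],[[0,0,0],0,85]])

```text
clock: 2.4
eef_pos: [405.9, 136.5, 181.4]
tool_rot: [2.485, 1.564, -1.764]
force: [0.0, 0.2, -0.2]
width: 84.9
```

```bash
cat > cap.py <<'E'
import sys,cv2,numpy as np
from cell import eyes
def cap(n,tag):
    P=eyes.camera_params(n); im,d=eyes.get_image(n); cv2.imwrite(f"pics/{n}{tag}.png",im); np.savez(f"pics/{n}{tag}.npz",im=im,d=d,**{k:np.array(v) for k,v in P.items()})
if __name__=="__main__":
    for n in sys.argv[2:]: cap(n,sys.argv[1])
E
python3 cap.py 1 wrist; python3 -c "
from h import *
go(tw(156,0,160),117)"
```

```text
clock 2.45 tcp [406.2 136.7 181.6] toolx [-0.001 -0.006 -1.   ] z heading 116.54 w 84.9 F [ 0.1 -0.   0.8] q [-0.29  0.36 -0.14  2.12  0.09  0.67  1.55]
roll -0.5
new head 117.00000320022922
grasp now [406.2 136.8 200.3] shift tool axes after roll [40.3 -0.3  3.9] dist 40.5
```

View pics/wrist1.png

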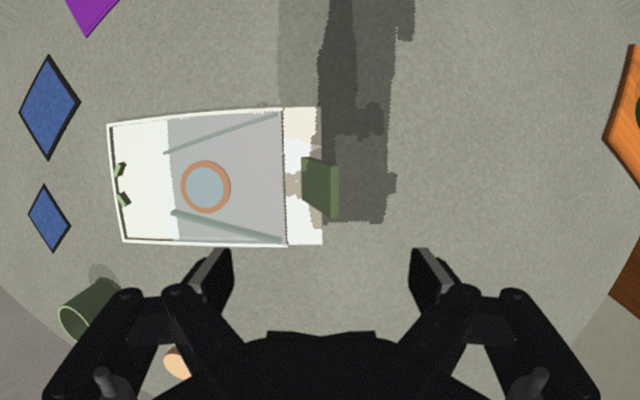

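```bash
cat >> h.py <<'E'
def fplane(p,uv,z):
    uv=np.atleast_2d(np.float64(uv)); x=(uv[:,0]-p['cx'])/p['fx'];y=(uv[:,1]-p['cy'])/p['fy'];r=np.hypot(x,y)+1e-12
    d=np.c_[x/r*np.sin(r),y/r*np.sin(r),np.cos(r)]@p['R']; o=-p['R'].T@p['t']; z=np.broadcast_to(z,len(uv)); return o+d*((z-o[2])/d[:,2])[:,None]
E
python3 - <<'E'
from h import *
im,d,p=load("pics/wrist1.npz")
L=fplane(p,[(108,125),(124,241)],21)[:,:2];H=fplane(p,[(322,108),(322,244)],13)[:,:2];a=L.mean(0);b=H.mean(0);u=(b-a)/np.linalg.norm(b-a)
print(L,H,np.linalg.norm(b-a),np.linalg.norm(L[0]-L[1]),np.linalg.norm(H[0]-H[1]),np.degrees(np.arctan2(u[1],u[0])),np.degrees(np.arctan2(*(H[0]-H[1])[::-1])),(a+118*u+b-152*u)/2)
print("top of handle",fplane(p,[(335,158),(335,217)],78),"expect",tw(164,25,78),tw(164,-25,78))
c=im[90:260,90:360];cv2.imwrite("pics/zw1.png",cv2.resize(c,None,fx=2.9,fy=2.9,interpolation=2))
E
```

```text
[[ 459.31471416 -135.71367857]
 [ 597.44675158  -65.56224362]] [[336.87549694 102.87477664]
 [476.75548836 172.88479588]] 267.71033494131024 154.9247675105619 156.42191276677283 117.00655565790206 -153.4120077334756 [475.3176843    3.47468483]
top of handle [[373.06978038 133.89420199  78.        ]
 [421.8959996  158.95028166  78.        ]] expect [378.77039494 135.97530747  78.        ] [423.32072115 158.67483246  78.        ]
```

View pics/zw1.png

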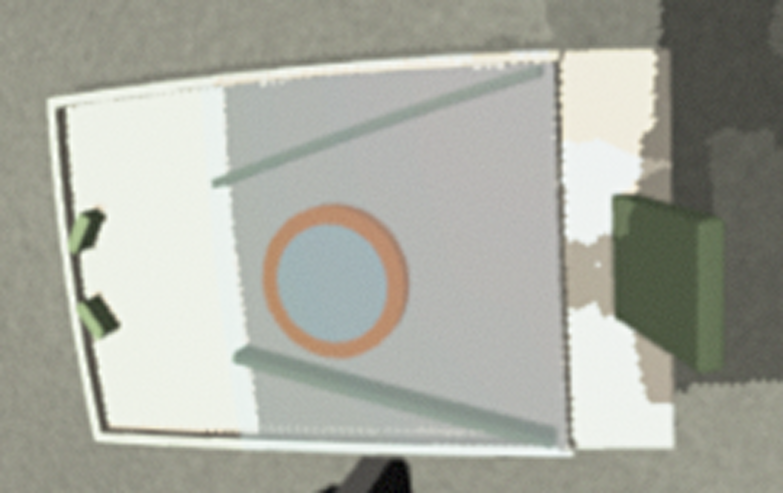

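```bash
sed -i 's/TR=np.array(\[475.5,1.2\])/TR=np.array([475.4,2.0])/' h.py; python3 -c "
from h import *
go(tw(156,0,62),117)"
```

```text
clock 2.45 tcp [406.2 136.7 181.6] toolx [-0.001 -0.006 -1.   ] z heading 116.54 w 84.9 F [ 0.1 -0.   0.8] q [-0.29  0.36 -0.14  2.12  0.09  0.67  1.55]
roll -0.5
new head 117.00000320022922
grasp now [406.2 136.8 200.3] shift tool axes after roll [138.3  -0.9   5.2] dist 138.4
```

Request:
apply_moves(targets=[[[30,0,0],0,85],[[30,0,3],0,85],[[30,0,2],0,85],[[30,0,0],0,60],[[18,0,0],0,50],[[0,0,0],0,40]])

```text
clock: 3.2
eef_pos: [408.4, 147.3, 42.5]
tool_rot: [-2.123, 1.562, -0.08]
force: [0.1, -0.1, -0.1]
width: 40.0
```

```bash
python3 -c "
from h import *
go(tw(156,0,62),117)"; python3 cap.py 2 wrist side
```

```text
clock 3.2 tcp [408.4 147.3  42.5] toolx [ 0.009 -0.001 -1.   ] z heading 117.08 w 40.0 F [ 0.1 -0.1 -0.1] q [-0.37  0.63 -0.07  2.24  0.17  0.26  1.46]
roll 0.1
new head 117.0000013800384
grasp now [408.3 147.3  61.2] shift tool axes after roll [-0.8  6.2 -4. ] dist 7.4
```

View pics/wrist2.png

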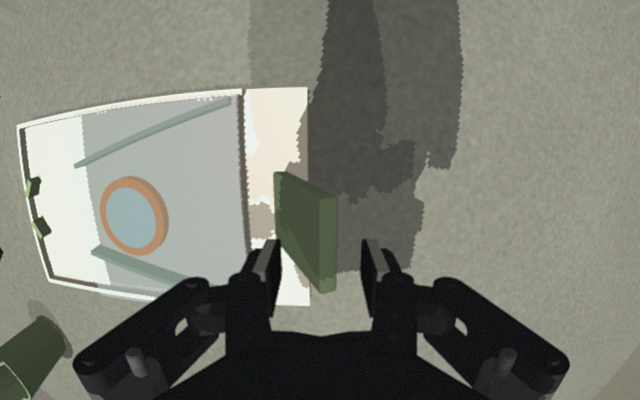

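View pics/side2.png

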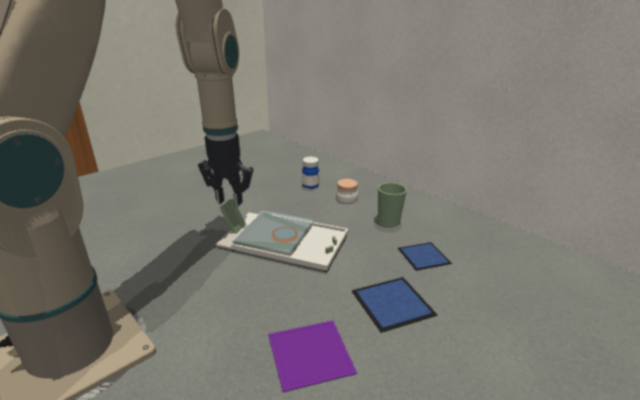

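```bash
python3 - <<'E'
from h import *
im,d,p=load("pics/wrist2.npz")
T=fplane(p,[(330,195),(330,293)],78);print(T,T.mean(0),"expect",tw(164,0,78), np.linalg.norm(T[0]-T[1]))
E
```

```text
[[377.4031105  136.5361215   78.        ]
 [422.65286742 160.31404419  78.        ]] [400.02798896 148.42508284  78.        ] expect [400.94555804 148.12506997  78.        ] 51.116828035832526
```

Request:
apply_moves(targets=[[[0,6,-3],0,35],[[0,1,-1],0,30]])

```text
clock: 3.55
eef_pos: [405.6, 140.9, 45.2]
tool_rot: [-1.938, 1.557, 0.105]
force: [0.4, -0.4, -0.6]
width: 30.5
```

```bash
python3 -c "
from h import *
go(tw(156,0,62),117)"
```

```text
clock 3.55 tcp [405.6 140.9  45.2] toolx [ 0.014  0.001 -1.   ] z heading 117.07 w 30.5 F [ 0.4 -0.4 -0.6] q [-0.35  0.62 -0.07  2.26  0.18  0.25  1.46]
roll 0.1
new head 117.00000500614252
grasp now [405.4 140.9  63.9] shift tool axes after roll [1.9 0.7 0.5] dist 2.1
```

Request:
apply_moves(targets=[[[0,0,0],0,22],[[0,0,0],0,16],[[0,0,0],0,10],[[0,0,0],0,5],[[0,0,0],0,0],[[0,0,0],0,0]])

```text
clock: 4.3
eef_pos: [405.7, 141.7, 46.1]
tool_rot: [-1.859, 1.556, 0.185]
force: [-0.8, 0.4, 1.3]
width: 8.8
```

```bash
python3 cap.py 3 wrist side; python3 -c "
from h import *
go(tw(156,0,62),117)"
```

```text
clock 4.4 tcp [405.7 141.7  46.1] toolx [ 0.015  0.003 -1.   ] z heading 117.11 w 9.3 F [-1.2  1.6  1.4] q [-0.35  0.62 -0.07  2.26  0.18  0.25  1.46]
roll 0.1
new head 117.0000109875629
grasp now [405.4 141.6  64.8] shift tool axes after roll [ 2.8  1.1 -0.2] dist 3.0
```

View pics/side3.png

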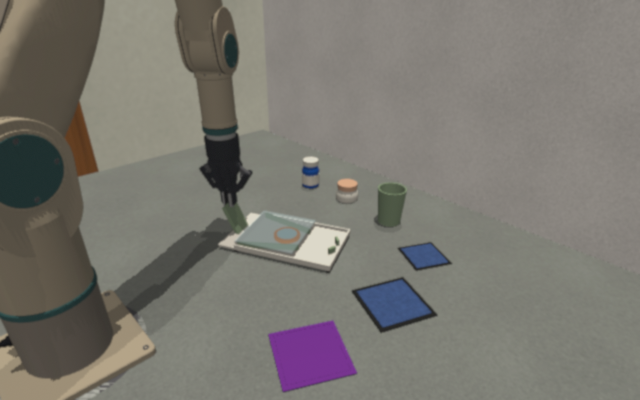

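View pics/wrist3.png

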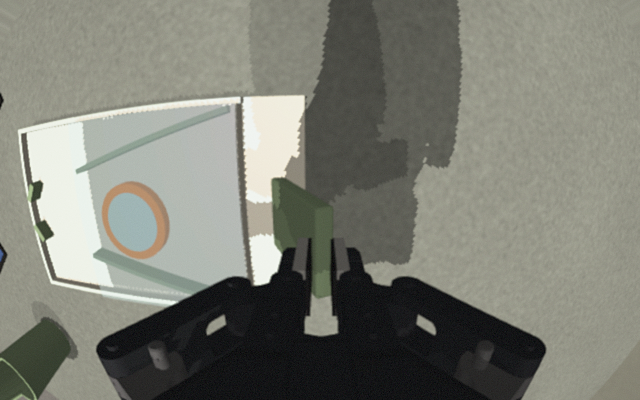

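Request:
apply_moves(targets=[[[-7,0,-1.5],0,0],[[-7,0,-2],0,0],[[-7,0,-2],0,0],[[-7,0,-2],0,0],[[-7,0,-2.5],0,0],[[-7,0,-2.5],0,0],[[0,0,0],0,0]])

```text
clock: 5.28
eef_pos: [411.8, 127.9, 91.2]
tool_rot: [-1.959, 1.555, 0.083]
force: [1.0, -0.0, -3.1]
width: 7.6
```

```bash
python3 cap.py 4 side; python3 -c "
from h import *
go(tw(141,0,106),117)"
```

```text
clock 5.325 tcp [411.7 127.9  91. ] toolx [ 0.015  0.001 -1.   ] z heading 117.01 w 7.7 F [-0.2  0.1 -3.5] q [-0.29  0.52 -0.11  2.23  0.16  0.38  1.5 ]
roll 0.0
new head 117.00000074580798
grasp now [411.4 127.9 109.7] shift tool axes after roll [ 3.7  0.2 -0.2] dist 3.7
```

View pics/side4.png

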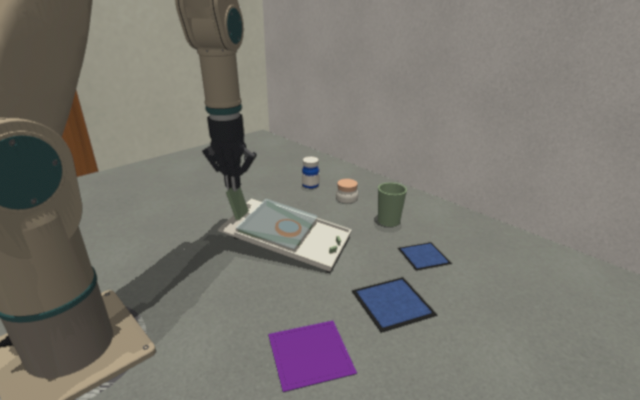

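Request:
apply_moves(targets=[[[-7,0,-3],0,0],[[-7,0,-3],0,0],[[-6,0,-3],0,0],[[-6,0,-3],0,0],[[0,0,0],0,0],[[0,0,0],0,0]])

```text
clock: 6.08
eef_pos: [416.6, 116.4, 118.5]
tool_rot: [-1.976, 1.556, 0.067]
force: [0.5, -0.8, -3.3]
width: 7.2
```

```bash
python3 cap.py 5 side scene; python3 -c "
from h import *
go(tw(131,0,127),117)
im=cv2.imread('pics/side5.png');im2=cv2.imread('pics/scene5.png')
cv2.imwrite('pics/z5.png',np.vstack([cv2.resize(im[180:280,190:370],None,fx=4,fy=4)[:,:720],cv2.resize(im2[160:270,270:450],None,fx=4,fy=4)[:200]]) if 0 else cv2.resize(im[180:280,190:370],None,fx=4,fy=4))"
```

```text
clock 6.175 tcp [416.6 116.4 118.4] toolx [ 0.014  0.001 -1.   ] z heading 117.03 w 7.7 F [-0.3  0.3 -3.1] q [-0.24  0.47 -0.14  2.2   0.15  0.47  1.55]
roll 0.0
new head 117.00000230628457
grasp now [416.3 116.4 137.1] shift tool axes after roll [10.1 -0.6  2.3] dist 10.4
```

View pics/z5.png

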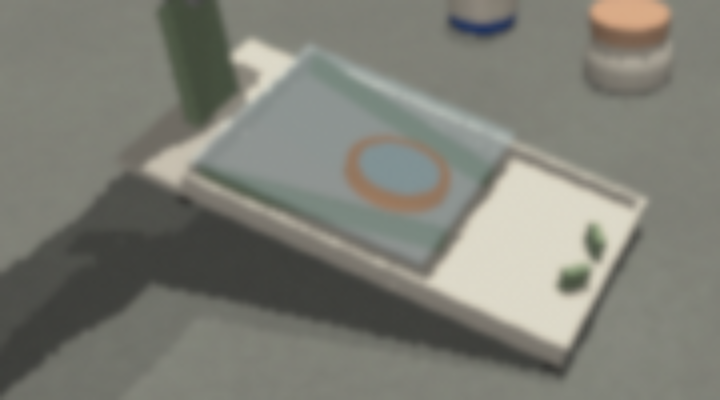

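Request:
apply_moves(targets=[[[-5,0,-3],0,0],[[-5,0,-3],0,0],[[0,0,0],0,0],[[0,0,0],0,0]])

```text
clock: 6.68
eef_pos: [418.9, 110.9, 128.8]
tool_rot: [-1.974, 1.557, 0.069]
force: [0.7, -0.2, -2.8]
width: 7.5
```

```bash
cat > see.py <<'E'
import sys; from cap import cap; from h import *
t=sys.argv[1]; cap("side",t); im=cv2.imread(f'pics/side{t}.png'); cv2.imwrite(f'pics/z{t}.png',cv2.resize(im[150:280,190:370],None,fx=4,fy=4)); go(tw(119,0,148),117)
E
python3 see.py 6
```

```text
clock 6.725 tcp [418.9 110.9 128.8] toolx [ 0.013  0.001 -1.   ] z heading 117.05 w 7.6 F [ 0.8 -1.3 -3.4] q [-0.22  0.45 -0.15  2.19  0.14  0.5   1.57]
roll 0.1
new head 117.00000321800103
grasp now [418.6 110.8 147.5] shift tool axes after roll [-0.5 -1.2 -3.8] dist 4.0
```

View pics/z6.png

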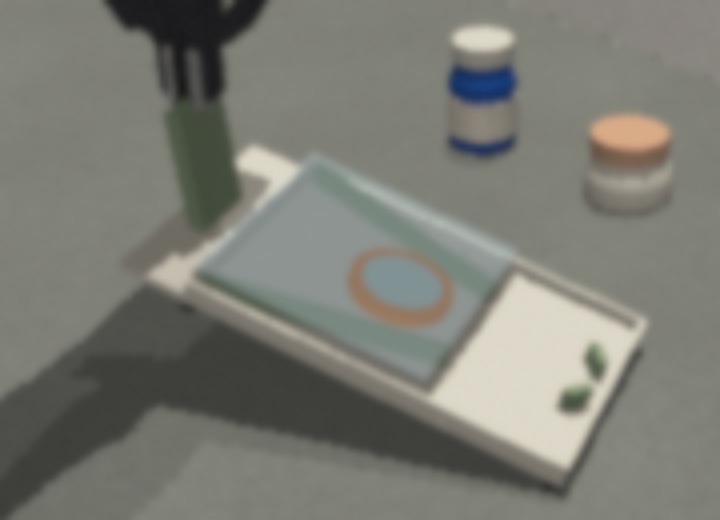

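```bash
python3 -c "
from h import *
im,d,p=load('pics/side6.npz');cv2.imwrite('pics/zz6.png',cv2.resize(im[140:230,190:290],None,fx=7,fy=6.6,interpolation=2))
from cap import cap; cap('wrist','6')
th=np.radians(20)
print(proj(p,tw(156,0,60)))
"
```

```text
[[230.24730617 209.57889978]]
```

View pics/zz6.png

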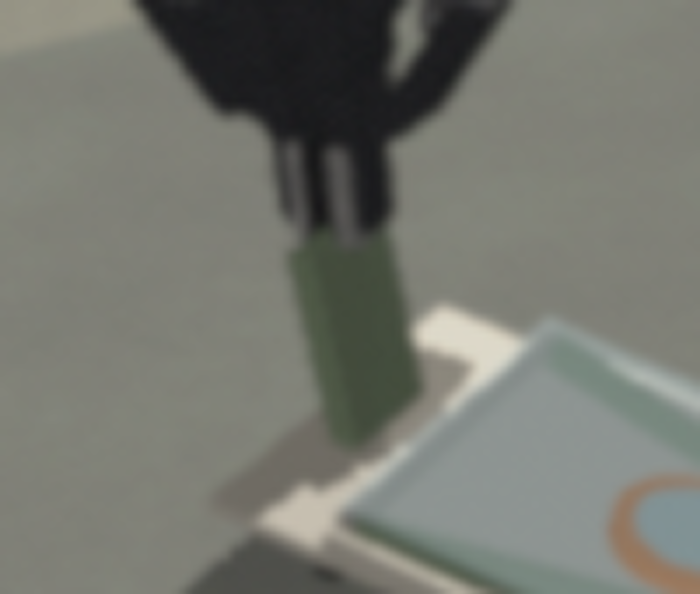

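View pics/wrist6.png

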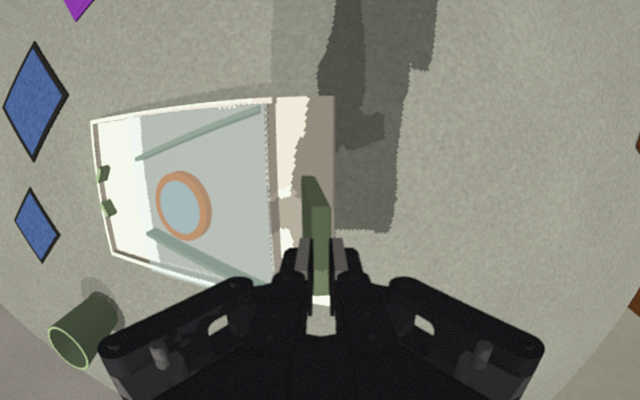

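```bash
python3 -c "
from h import *
im,d,p=load('pics/side6.npz')
for z in (128.8,147.5): q=proj(p,[418.9,110.9,z])[0]; print(q,(q-[190,140])*[7,6.6])
im,d,p=load('pics/side3.npz');
cv2.imwrite('pics/zz3.png',cv2.resize(im[160:250,190:290],None,fx=7,fy=6.6,interpolation=2))
for z in (46,64.8): q=proj(p,[405.7,141.7,z])[0]; print((q-[190,160])*[7,6.6])
"
```

```text
[239.85577553 186.11139633] [348.99042868 304.3352158 ]
[239.1647337  178.72189987] [344.15313592 255.56453912]
[287.24932843 358.77519857]
[282.07237563 314.03541818]
```

View pics/zz3.png

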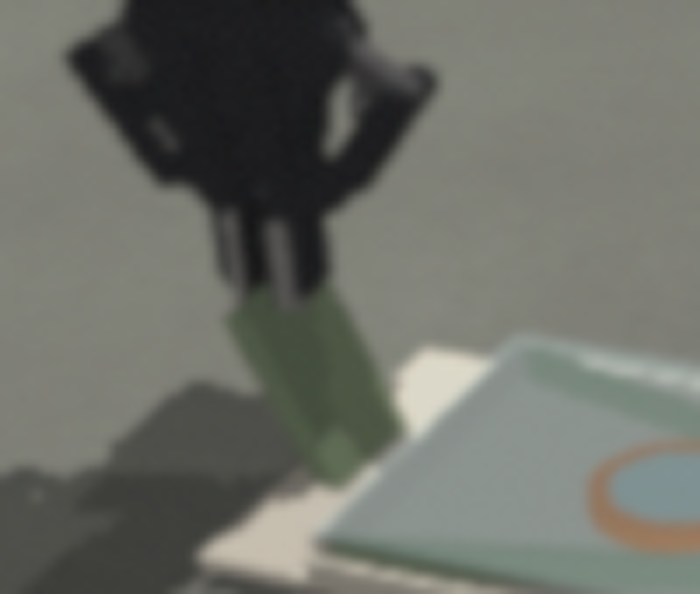

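```bash
python3 -c "
from h import *
for f,pts in (('side6',[(238,172),(243,172),(236,175),(243,175),(240,180),(240,190),(243,200),(236,190)]),('side3',[(230,203),(234,203),(231,206),(232,210),(238,220)])):
  im,d,p=load(f'pics/{f}.npz')
  for u,v in pts:
    D=d[v,u]; X=(np.array([(u-p['cx'])/p['fx']*D,(v-p['cy'])/p['fy']*D,D])-p['t'])@p['R']; c,s=np.cos(TY),np.sin(TY); q=X[:2]-TR
    print(f,(u,v),im[v,u],np.round(X),'tray xy',np.round([q@[c,s],q@[-s,c]]))
im,d,p=load('pics/side2.npz');cv2.imwrite('pics/zz2.png',cv2.resize(im[150:240,190:290],None,fx=7,fy=6.6,interpolation=2)); print((proj(p,[408.4,147.3,42.5])[0]-[190,150])*[7,6.6])
"
```

```text
side6 (238, 172) [79 81 82] [410.  99. 171.] tray xy [116.  14.]
side6 (243, 172) [31 30 29] [420.  94. 169.] tray xy [107.   7.]
side6 (236, 175) [57 70 63] [410. 109. 160.] tray xy [125.   9.]
side6 (243, 175) [58 65 61] [419.  93. 163.] tray xy [107.   9.]
side6 (240, 180) [60 75 67] [416. 103. 148.] tray xy [117.   8.]
side6 (240, 190) [60 75 67] [409.  96. 128.] tray xy [114.  17.]
side6 (243, 200) [60 76 67] [414.  95. 100.] tray xy [111.  12.]
side6 (236, 190) [67 85 75] [396.  92. 133.] tray xy [116.  30.]
side3 (230, 203) [79 81 82] [398. 128.  85.] tray xy [147.  12.]
side3 (234, 203) [38 40 39] [407. 124.  84.] tray xy [140.   5.]
side3 (231, 206) [74 79 78] [401. 129.  76.] tray xy [147.   9.]
side3 (232, 210) [62 78 69] [401. 127.  66.] tray xy [145.   9.]
side3 (238, 220) [68 86 76] [409. 117.  40.] tray xy [133.   7.]
[286.02197285 425.05481277]
```

View pics/zz2.png

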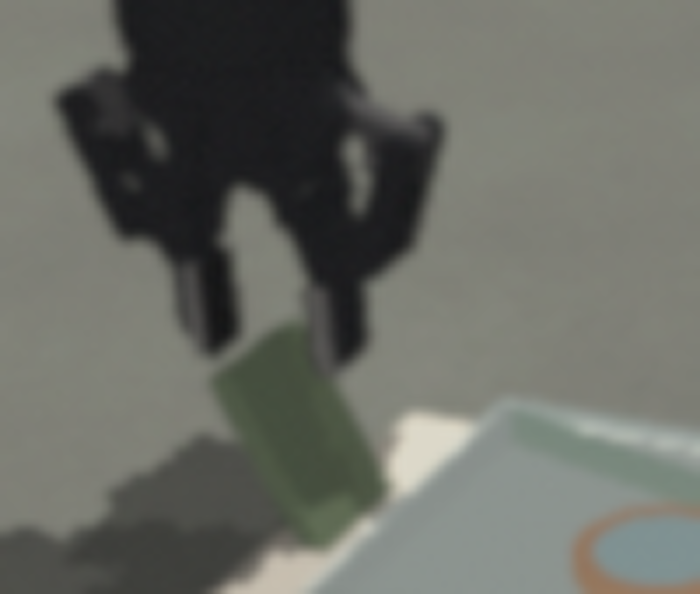

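```bash
python3 -c "
from h import *
im,d,p=load('pics/wrist6.npz')
for z in (128.8,135,140,147.5,155,166):
  c=p['R']@np.array([418.9,110.9,z])+p['t']; r=np.hypot(c[0],c[1]);t=np.arctan2(r,c[2]); print(z,np.round([p['cx']+p['fx']*t*c[0]/r,p['cy']+p['fy']*t*c[1]/r]))
cv2.imwrite('pics/zw6.png',cv2.resize(im[160:340,220:420],None,fx=3.9,fy=3.3,interpolation=2))
"
```

```text
128.8 [320. 233.]
135 [320. 237.]
140 [320. 241.]
147.5 [320. 247.]
155 [320. 253.]
166 [320. 263.]
```

View pics/zw6.png

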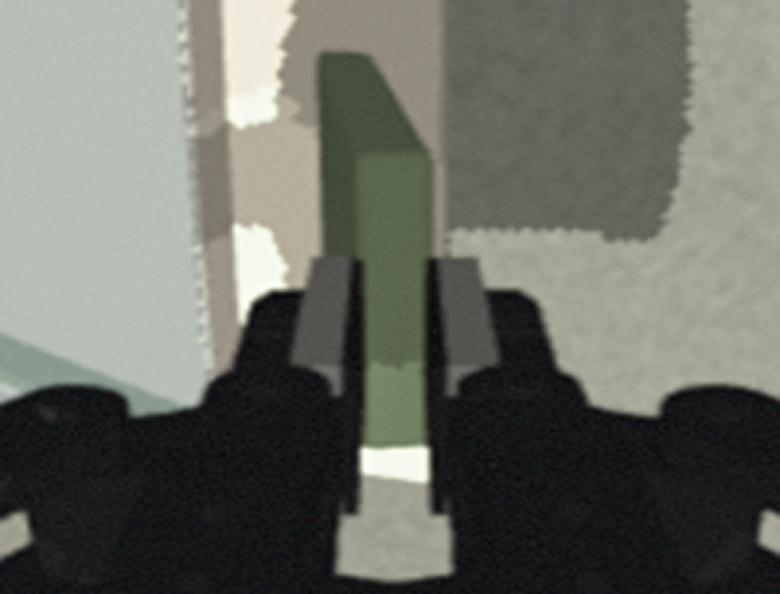

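Request:
apply_moves(targets=[[[-5,0,-2],0,0],[[-5,0,-3],0,0],[[0,0,0],0,0],[[0,0,0],0,0]])

```text
clock: 7.28
eef_pos: [420.9, 106.0, 139.4]
tool_rot: [-1.992, 1.558, 0.051]
force: [-0.6, 0.2, -3.5]
width: 7.4
```

```bash
python3 see.py 7
```

```text
clock 7.325 tcp [420.9 106.  139.4] toolx [ 0.013  0.001 -1.   ] z heading 117.05 w 7.6 F [ 1.2 -0.2 -3.3] q [-0.2   0.43 -0.16  2.17  0.14  0.53  1.58]
roll 0.0
new head 117.00000260045451
grasp now [420.7 106.  158.1] shift tool axes after roll [10.1 -1.5  1.6] dist 10.3
```

View pics/z7.png

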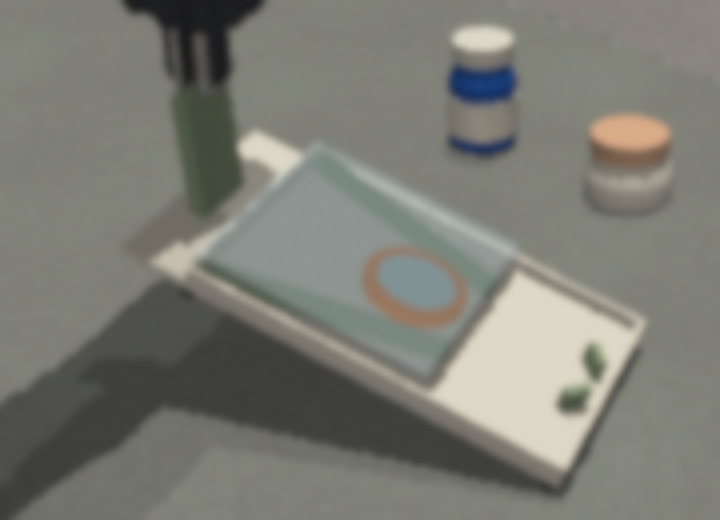

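Request:
apply_moves(targets=[[[-2,0,-1],0,0],[[-2,0,-1],0,0],[[0,0,0],0,0],[[0,0,0],0,0],[[0,0,0],0,0],[[0,0,0],0,0]])

```text
clock: 8.07
eef_pos: [421.4, 104.1, 143.4]
tool_rot: [-2.0, 1.559, 0.043]
force: [0.5, -0.2, -4.0]
width: 7.7
```

```bash
python3 see.py 8
```

```text
clock 8.125 tcp [421.4 104.1 143.4] toolx [ 0.012  0.    -1.   ] z heading 117.06 w 7.4 F [ 0.3  0.  -3.3] q [-0.19  0.43 -0.16  2.17  0.13  0.55  1.59]
roll 0.1
new head 117.00000289035242
grasp now [421.2 104.1 162.1] shift tool axes after roll [14.1 -1.8  3.5] dist 14.6
```

View pics/z8.png

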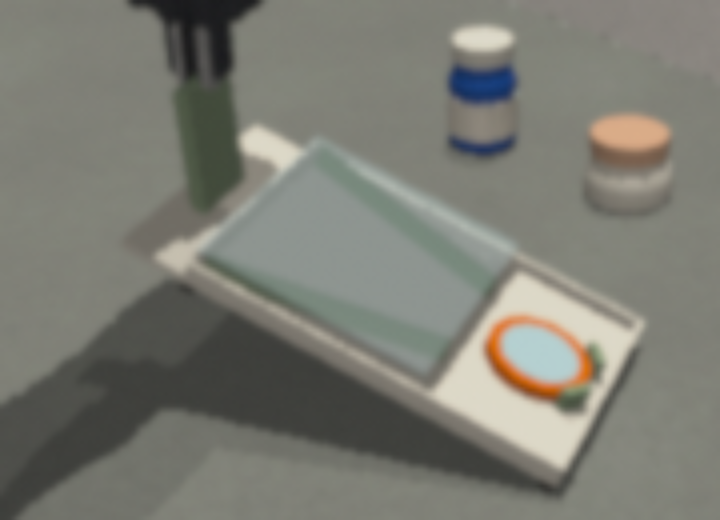

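Request:
apply_moves(targets=[[[0,0,0],0,0],[[6,0,3],0,0],[[6,0,3],0,0],[[6,0,3],0,0],[[6,0,3],0,0],[[7,0,3],0,0],[[7,0,3],0,0],[[7,0,3],0,0],[[0,0,0],0,0]])

```text
clock: 9.25
eef_pos: [411.7, 126.4, 95.3]
tool_rot: [-1.869, 1.558, 0.177]
force: [-0.5, 1.7, 0.8]
width: 7.6
```

```bash
python3 see.py 9;python3 -c "
from h import *
go(np.array([411.8,127.9,109.9]),117)"
```

```text
clock 9.3 tcp [411.8 126.3  95.6] toolx [ 0.013  0.002 -1.   ] z heading 117.2 w 7.4 F [-1.2  1.3  0.7] q [-0.28  0.51 -0.12  2.22  0.16  0.4   1.51]
roll 0.2
new head 117.0000137111935
grasp now [411.6 126.2 114.3] shift tool axes after roll [-33.7  -0.9 -20.8] dist 39.6
clock 9.3 tcp [411.8 126.3  95.6] toolx [ 0.013  0.002 -1.   ] z heading 117.2 w 7.4 F [-1.2  1.3  0.7] q [-0.28  0.51 -0.12  2.22  0.16  0.4   1.51]
roll 0.2
new head 117.0000137111935
grasp now [411.6 126.2 114.3] shift tool axes after roll [ 4.4 -0.9  1.4] dist 4.7
```

View pics/z9.png

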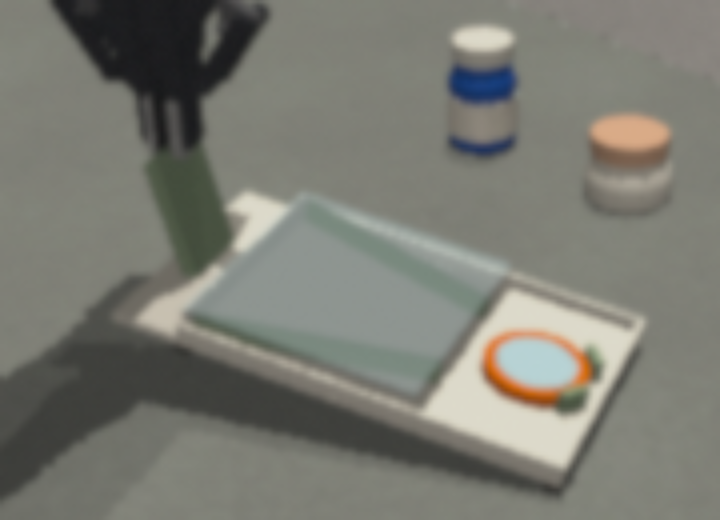

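Request:
apply_moves(targets=[[[7,0,2.5],0,0],[[7,0,2.5],0,0],[[7,0,2.5],0,0],[[7,0,2],0,0],[[6,0,2],0,0],[[5,0,1.5],0,0],[[4,0,1],0,0],[[0,0,0],0,0]])

```text
clock: 10.3
eef_pos: [406.0, 139.6, 49.5]
tool_rot: [-1.876, 1.557, 0.169]
force: [-1.1, 1.9, -0.9]
width: 7.4
```

```bash
python3 see.py 10;python3 -c "
from h import *
go(np.array([405.7,141.7,64.8]),117)"
```

```text
clock 10.35 tcp [406.  139.5  49.6] toolx [ 0.013  0.002 -1.   ] z heading 117.16 w 7.0 F [-1.   2.  -1.1] q [-0.34  0.61 -0.08  2.26  0.19  0.27  1.45]
roll 0.2
new head 117.00001194951291
grasp now [405.8 139.5  68.3] shift tool axes after roll [-79.6  -0.6 -35.4] dist 87.1
clock 10.35 tcp [406.  139.5  49.6] toolx [ 0.013  0.002 -1.   ] z heading 117.16 w 7.0 F [-1.   2.  -1.1] q [-0.34  0.61 -0.08  2.26  0.19  0.27  1.45]
roll 0.2
new head 117.00001194951291
grasp now [405.8 139.5  68.3] shift tool axes after roll [ 3.5 -0.9  2. ] dist 4.1
```

View pics/z10.png

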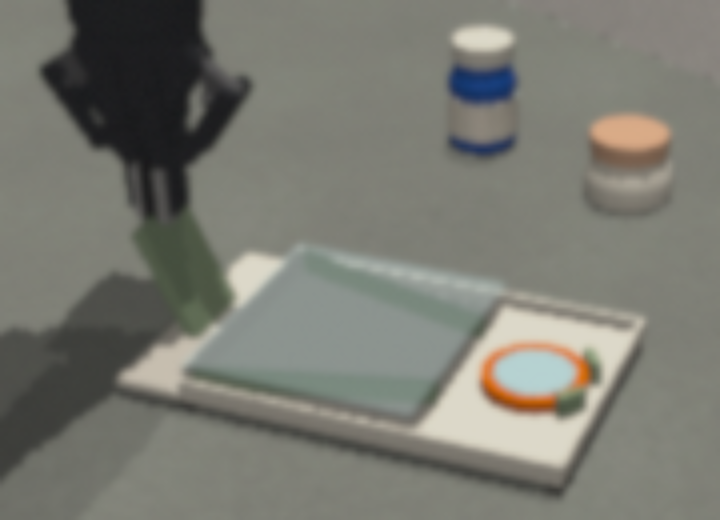

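Request:
apply_moves(targets=[[[3,0,1],0,2],[[1,0,0.5],0,9],[[0,0,0],0,14],[[0,0,0],0,20],[[0,0,0],0,30],[[0,0,0],0,40]])

```text
clock: 11.1
eef_pos: [406.9, 140.3, 48.9]
tool_rot: [-1.898, 1.553, 0.146]
force: [0.5, -0.4, 0.3]
width: 40.3
```

```bash
python3 see.py 11
```

```text
clock 11.15 tcp [406.8 140.2  48.9] toolx [ 0.018  0.003 -1.   ] z heading 117.07 w 40.2 F [0.3 0.7 0.4] q [-0.35  0.61 -0.08  2.26  0.2   0.26  1.44]
roll 0.1
new head 117.0000090432956
grasp now [406.5 140.2  67.6] shift tool axes after roll [-80.2  -0.  -35.9] dist 87.9
```

View pics/z11.png

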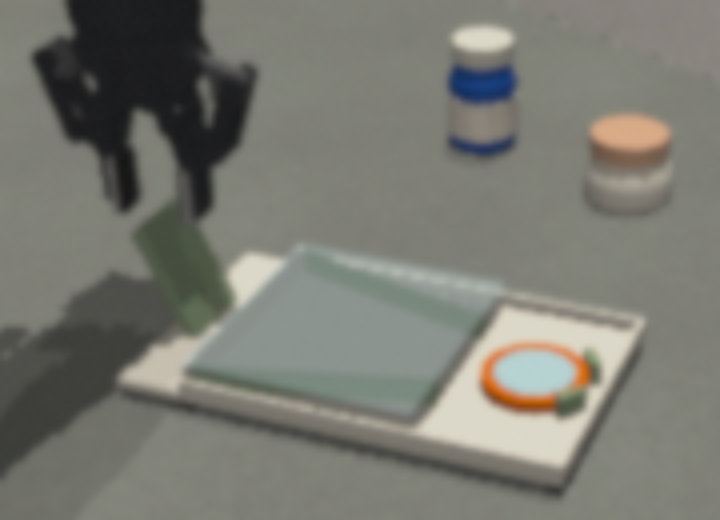

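Request:
apply_moves(targets=[[[-30,0,0],0,60],[[-40,0,0],0,85],[[-40,0,0],0,85],[[-20,0,0],10,85],[[0,0,0],10.5,85],[[0,0,0],10.5,85],[[0,0,0],10.5,85],[[0,0,0],10.5,85],[[0,0,0],10.5,85],[[0,0,0],10.5,85]])

```text
clock: 12.4
eef_pos: [403.1, 140.0, 182.3]
tool_rot: [-0.545, 1.555, 0.194]
force: [0.2, -0.1, -1.0]
width: 85.0
```

```bash
python3 -c "
from h import *
go(tw(-75,0,170),27)
s,d,p=0,0,0
import cap; cap.cap('scene','12'); cap.cap('side','12')
for n,q in (('scene',(322,197)),('side',(325,243))):
  im,d,p=load(f'pics/{n}12.npz'); hsv=cv2.cvtColor(im,cv2.COLOR_BGR2HSV); H,S=hsv[...,0].astype(int),hsv[...,1].astype(int)
  m=blob(((H<18)|(H>175))&(S>90),q); c=max(cv2.findContours(m,0,1)[0],key=len); e=cv2.fitEllipse(c); print(n,m.sum(),e,plane(p,e[0],21),tw(-75))
"
```

```text
clock 12.4 tcp [403.1 140.  182.3] toolx [ 0.015  0.003 -1.   ] z heading 42.33 w 85.0 F [ 0.2 -0.1 -1. ] q [-0.54  0.35  0.18  2.15 -0.1   0.63  0.45]
roll 15.3
new head 26.998755430693734
grasp now [402.8 140.  201. ] shift tool axes after roll [  32.  -230.8    1.6] dist 233.0
scene 146 ((317.04083251953125, 198.5244598388672), (19.091331481933594, 22.05660629272461), 94.72563171386719) [[514.85922698 -73.44053006  21.        ]] [509.44928748 -64.82548931   0.        ]
side 160 ((323.1129150390625, 243.4909210205078), (15.66202449798584, 25.600664138793945), 88.69738006591797) [[508.86422981 -74.90586929  21.        ]] [509.44928748 -64.82548931   0.        ]
```

Request:
apply_moves(targets=[[[0,0,0],8,85],[[0,0,0],7.3,85],[[0,-50,0],0,85],[[0,-50,0],0,85],[[0,-50,0],0,85],[[0,-50,0],0,85],[[0,-38,0],0,85],[[0,0,0],0,85]])

```text
clock: 13.5
eef_pos: [518.0, -73.7, 182.0]
tool_rot: [-0.288, 1.556, 0.222]
force: [0.0, 0.3, -0.2]
width: 85.1
```

```bash
python3 cap.py 13 wrist; python3 -c "
from h import *
go(np.array([511.5,-74,160]),27)"
```

```text
clock 13.55 tcp [517.  -71.7 181.8] toolx [ 0.013  0.005 -1.   ] z heading 29.32 w 85.1 F [-0.3 -0.8 -0.5] q [-0.08  0.48  0.24  1.92 -0.17  0.75  0.77]
roll 2.3
new head 26.99979444620603
grasp now [516.8 -71.8 200.5] shift tool axes after roll [40.4  0.5 -6.3] dist 40.9
```

View pics/wrist13.png

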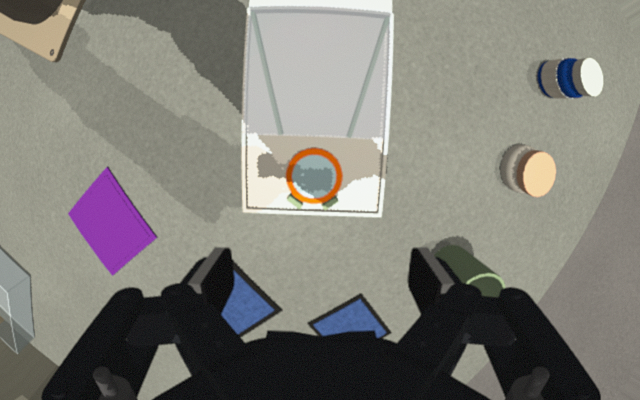

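```bash
python3 -c "
from h import *
im,d,p=load('pics/wrist13.npz'); hsv=cv2.cvtColor(im,cv2.COLOR_BGR2HSV); H,S=hsv[...,0].astype(int),hsv[...,1].astype(int)
m=blob(((H<18)|(H>175))&(S>150),(315,150)); c=max(cv2.findContours(m,0,1)[0],key=len)[:,0]; P=fplane(p,c,19)[:,:2].astype(np.float32); (x,y),r=cv2.minEnclosingCircle(P);print(m.sum(),x,y,r,cv2.fitEllipse(P))
L=fplane(p,[(242,213),(382,217)],21)[:,:2];print('low end',L,L.mean(0),np.degrees(np.arctan2(*(L[1]-L[0])[::-1])),'was',tw(-118),'shift',L.mean(0)-tw(-118)[:2])
go(np.array([x,y,160]),27)"
```

```text
812 512.8809204101562 -73.76275634765625 31.469038009643555 ((513.0347900390625, -73.1692886352539), (60.28145980834961, 61.191017150878906), 30.139862060546875)
low end [[ 461.67864188 -149.44404618]
 [ 603.77667814  -76.14886753]] [ 532.72766001 -112.79645686] 27.28500582567234 was [ 528.97087897 -103.13876985    0.        ] shift [ 3.75678104 -9.657687  ]
clock 13.55 tcp [517.  -71.7 181.8] toolx [ 0.013  0.005 -1.   ] z heading 29.32 w 85.1 F [-0.3 -0.8 -0.5] q [-0.08  0.48  0.24  1.92 -0.17  0.75  0.77]
roll 2.3
new head 26.99979444620603
grasp now [516.8 -71.8 200.5] shift tool axes after roll [40.4  0.1 -4.9] dist 40.7
```

Request:
apply_moves(targets=[[[30,0,-3],1.2,85],[[40,0,-2],1.1,85],[[40,0,0],0,85],[[20,0,0],0,85],[[0,0,0],0,85]])

```text
clock: 14.18
eef_pos: [512.1, -64.1, 48.7]
tool_rot: [0.304, 1.555, 0.795]
force: [0.5, -0.2, 0.4]
width: 85.0
```

```bash
python3 cap.py 14 wrist side; python3 -c "
from h import *
go(np.array([512.9,-73.6,30]),27)
im=cv2.imread('pics/side14.png');cv2.imwrite('pics/z14.png',cv2.resize(im[160:290,230:410],None,fx=4,fy=4,interpolation=2))
p=load('pics/side14.npz')[2]
from cell import status
t=np.array(status.read_state()['eef_pos']);print((proj(p,t)[0]-[230,160])*4)"
```

```text
clock 14.275 tcp [513.6 -64.7  50.2] toolx [ 0.015  0.011 -1.   ] z heading 28.06 w 84.8 F [0.1 1.1 0.2] q [-0.02  0.68  0.15  2.03 -0.26  0.43  0.82]
roll 1.1
new head 26.999835405237736
grasp now [513.4 -64.9  68.9] shift tool axes after roll [38.8 -7.6 -5. ] dist 39.9
[366.75980348 280.29046675]
```

View pics/z14.png

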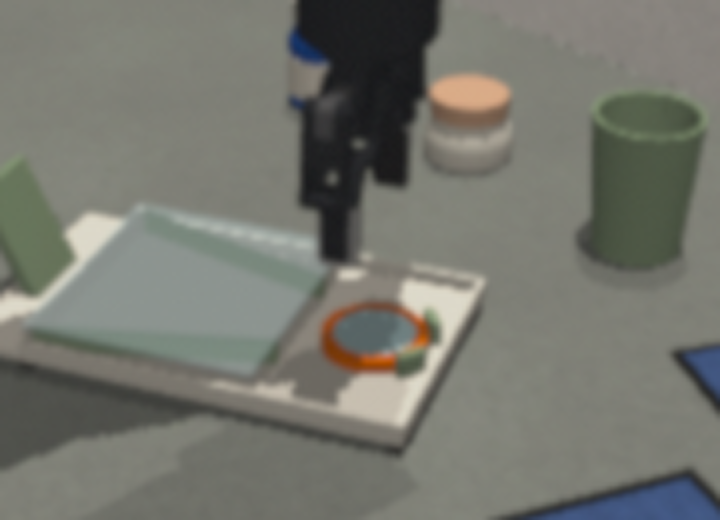

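View pics/wrist14.png

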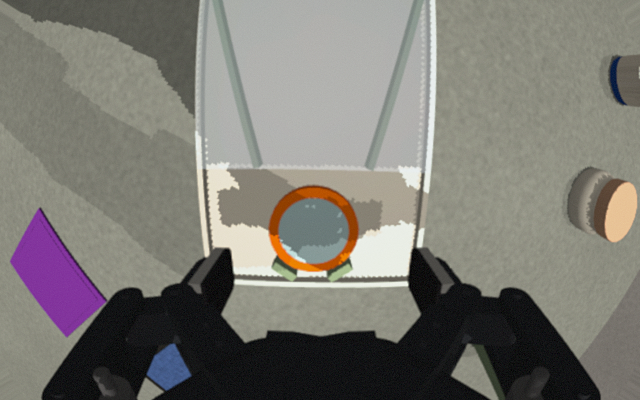

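```bash
python3 -c "
from h import *
p=load('pics/side14.npz')[2]
for s in (-43,-50,43):
  for z in (50,60,70,80): print(s,z,(proj(p,[513.6+s*.883,-64.7+s*.47,z])[0]-[230,160])*4)"
```

```text
-43 50 [341.91958262 319.95199402]
-43 60 [342.01130714 304.44924292]
-43 70 [342.10403873 288.77628361]
-43 80 [342.19779406 272.9302975 ]
-50 50 [337.69466877 326.64989338]
-50 60 [337.76378093 311.08140704]
-50 70 [337.83365693 295.34085387]
-50 80 [337.90430951 279.42536544]
43 50 [389.65370405 244.27747056]
43 60 [389.97971996 229.55049703]
43 70 [390.30904653 214.67397253]
43 80 [390.64173444 199.64560739]
```

Request:
apply_moves(targets=[[[0,-7,-4],1,85],[[0,-1,-1],0,85],[[0,0,0],0,85]])

```text
clock: 14.65
eef_pos: [514.7, -74.8, 52.8]
tool_rot: [0.004, 1.549, 0.477]
force: [1.7, -0.1, 0.4]
width: 84.8
```

```bash
python3 cap.py 15 wrist; python3 -c "
from h import *
im,d,p=load('pics/wrist15.npz'); hsv=cv2.cvtColor(im,cv2.COLOR_BGR2HSV); H,S=hsv[...,0].astype(int),hsv[...,1].astype(int)
m=blob(((H<18)|(H>175))&(S>150),(315,230)); c=max(cv2.findContours(m,0,1)[0],key=len)[:,0]; P=fplane(p,c,19)[:,:2].astype(np.float32); (x,y),r=cv2.minEnclosingCircle(P);print(m.sum(),x,y,r,cv2.fitEllipse(P))
go(np.array([x,y,30]),27)"
```

```text
2275 513.0989379882812 -73.34052276611328 31.74273681640625 ((513.1393432617188, -73.11479187011719), (61.15571975708008, 62.35884094238281), 30.490219116210938)
clock 14.7 tcp [514.8 -74.9  52.8] toolx [ 0.02  0.01 -1.  ] z heading 27.06 w 84.9 F [-0.4  0.9 -0. ] q [-0.    0.68  0.15  2.03 -0.26  0.44  0.82]
roll 0.1
new head 26.999985540281987
grasp now [514.4 -75.   71.5] shift tool axes after roll [41.5  2.1 -1.3] dist 41.6
```

```bash
python3 -c "
from h import *
im,d,p=load('pics/wrist15.npz')
from cell import status
s=status.read_state(); R=Ro.from_euler('xyz',s['tool_rot']).as_matrix(); t=np.array(s['eef_pos'])
def px(X):
  c=p['R']@X+p['t']; r=np.hypot(c[0],c[1]);a=np.arctan2(r,c[2]); return np.round([p['cx']+p['fx']*a*c[0]/r,p['cy']+p['fy']*a*c[1]/r])
for xx in (0,-13,-19,-30,-40):
  print(xx,[px(t+R@np.array([xx,y,z])) for y,z in ((0,43),(11,43),(11,-43),(-11,43))])
for u,v in ((228,255),(225,260),(222,275),(215,262),(200,285),(415,255)):
  D=d[v,u]; x=(u-p['cx'])/p['fx'];y=(v-p['cy'])/p['fy'];r=np.hypot(x,y); c=np.array([x/r*np.tan(r)*D,y/r*np.tan(r)*D,D]); X=(c-p['t'])@p['R']; print((u,v),D,'tool frame',np.round(R.T@(X-t)))
cv2.imwrite('pics/zw15.png',cv2.resize(im[230:340,180:460],None,fx=2.8,fy=2.8))
"
```

```text
0 [array([391., 235.]), array([392., 218.]), array([245., 218.]), array([389., 252.])]
-13 [array([395., 244.]), array([397., 225.]), array([240., 225.]), array([394., 261.])]
-19 [array([398., 248.]), array([400., 229.]), array([237., 229.]), array([396., 266.])]
-30 [array([403., 257.]), array([405., 237.]), array([232., 237.]), array([400., 276.])]
-40 [array([408., 266.]), array([410., 245.]), array([226., 245.]), array([405., 285.])]
(228, 255) 136.05888 tool frame [-45.   8. -41.]
(225, 260) 129.43774 tool frame [-51.   9. -41.]
(222, 275) 126.94617 tool frame [-55.   3. -41.]
(215, 262) 121.844215 tool frame [-58.  11. -43.]
(200, 285) 103.695175 tool frame [-77.  11. -42.]
(415, 255) 134.21284 tool frame [-46.   9.  44.]
```

View pics/zw15.png

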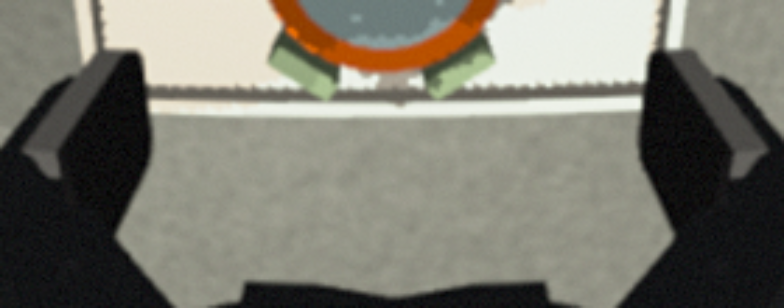

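Request:
apply_moves(targets=[[[15,2,-1],0,85],[[15,0,0],0,85],[[10,0,0],0,80],[[0,0,0],0,75]])

```text
clock: 15.2
eef_pos: [513.0, -72.5, 9.2]
tool_rot: [0.061, 1.55, 0.533]
force: [-0.1, 0.3, -0.2]
width: 74.9
```

```bash
python3 cap.py 16 wrist side; cat > tips.py <<'E'
import sys; from h import *
t=sys.argv[1]
im,d,p=load(f'pics/wrist{t}.npz')
from cell import status
s=status.read_state(); R=Ro.from_euler('xyz',s['tool_rot']).as_matrix(); tt=np.array(s['eef_pos'])
v,u=np.mgrid[225:300,185:456]; v=v.ravel();u=u.ravel();D=d[v,u]; x=(u-p['cx'])/p['fx'];y=(v-p['cy'])/p['fy'];r=np.hypot(x,y)+1e-9
c=np.c_[x/r*np.tan(r)*D,y/r*np.tan(r)*D,D]; X=(c-p['t'])@p['R']; T=(X-tt)@R
w=im[v,u].max(1)<120
for sg in (-1,1):
    k=w&(D>0)&(T[:,2]*sg>s['width']/2-4)&(T[:,2]*sg<s['width']/2+12)&(abs(T[:,1])<16)&(T[:,0]<-10)&(D<150)
    q=T[k]; print(sg,k.sum(),"tip tool x (p98)",np.percentile(q[:,0],98) if k.any() else None,"world z",np.percentile(X[k][:,2],2) if k.any() else None)
hsv=cv2.cvtColor(im,cv2.COLOR_BGR2HSV); H,S=hsv[...,0].astype(int),hsv[...,1].astype(int)
m=blob(((H<18)|(H>175))&(S>150),(315,240)); c=max(cv2.findContours(m,0,1)[0],key=len)[:,0]; P=fplane(p,c,19)[:,:2].astype(np.float32); (x,y),r=cv2.minEnclosingCircle(P);print(m.sum(),x,y,r)
go(np.array([x,y,30]),27)
im=cv2.imread(f'pics/side{t}.png');cv2.imwrite(f'pics/z{t}.png',cv2.resize(im[160:290,230:410],None,fx=4,fy=4,interpolation=2))
E
python3 tips.py 16
```

```text
-1 2336 tip tool x (p98) -37.7735671373781 world z 47.09864714906528
1 2222 tip tool x (p98) -38.08981278628663 world z 49.076937920121544
3455 513.21142578125 -73.12812042236328 32.08285903930664
clock 15.3 tcp [513.7 -72.7  10.1] toolx [ 0.02  0.01 -1.  ] z heading 27.08 w 75.0 F [-0.1 -0.1 -0.1] q [ 0.02  0.75  0.12  2.05 -0.28  0.34  0.84]
roll 0.1
new head 26.99997972016373
grasp now [513.3 -72.9  28.8] shift tool axes after roll [-1.2 -0.1 -0.2] dist 1.2
```

View pics/z16.png

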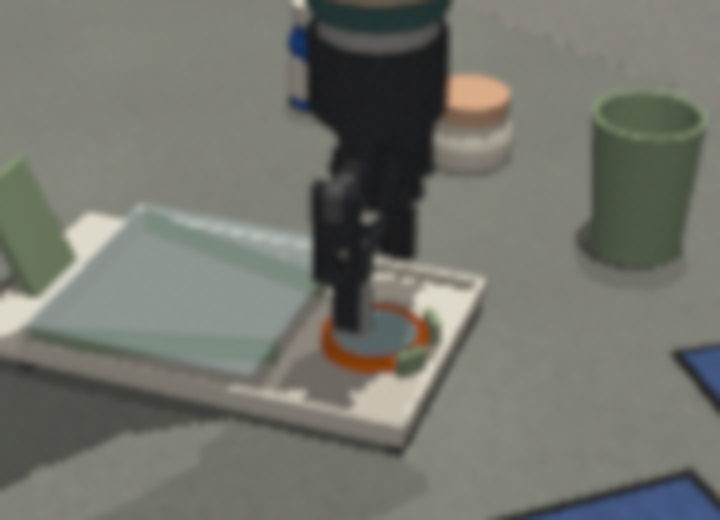

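View pics/wrist16.png

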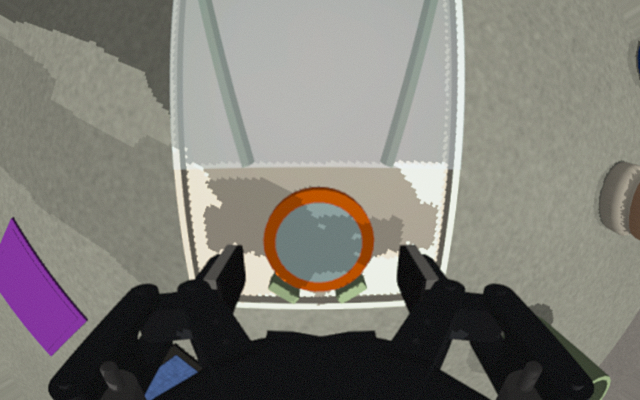

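Request:
apply_moves(targets=[[[12,0,0],0,75],[[10,0,0],0,75],[[6,0,0],0,75],[[0,0,0],0,75]])

```text
clock: 15.8
eef_pos: [514.8, -72.5, -19.4]
tool_rot: [-0.023, 1.548, 0.45]
force: [-0.6, 0.3, 0.0]
width: 74.6
```

```bash
python3 cap.py 17 wrist side; python3 tips.py 17
```

```text
-1 2386 tip tool x (p98) -35.88157656027327 world z 16.086064754697105
1 2242 tip tool x (p98) -36.41562031527802 world z 18.41108751657961
4819 513.2138671875 -73.06269073486328 32.368446350097656
clock 15.9 tcp [515.2 -72.6 -18.9] toolx [ 0.022  0.01  -1.   ] z heading 27.09 w 74.7 F [0.7 0.8 0.3] q [ 0.03  0.81  0.09  2.05 -0.29  0.28  0.85]
roll 0.1
new head 26.999975840178948
grasp now [ 5.148e+02 -7.280e+01 -2.000e-01] shift tool axes after roll [-30.2   0.4  -0.8] dist 30.3
```

View pics/z17.png

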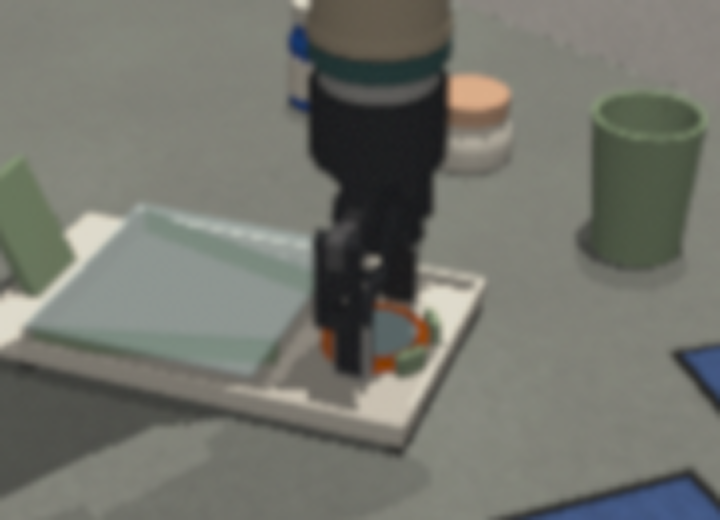

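View pics/wrist17.png

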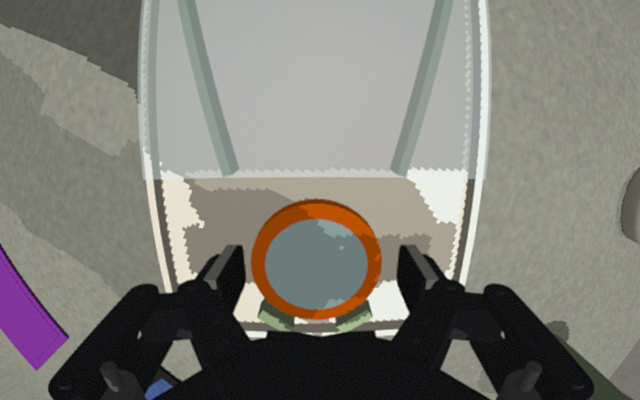

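Request:
apply_moves(targets=[[[0,0,0],0,68],[[0,0,0],0,62],[[0,0,0],0,55],[[0,0,0],0,50],[[0,0,0],0,50]])

```text
clock: 16.52
eef_pos: [514.5, -73.3, -16.9]
tool_rot: [-0.06, 1.547, 0.412]
force: [0.2, -0.5, -0.2]
width: 58.8
```

```bash
python3 cap.py 18 wrist side; python3 tips.py 18
```

```text
-1 2363 tip tool x (p98) -38.3596376411178 world z 20.700164772737512
1 2187 tip tool x (p98) -37.56288154541594 world z 21.271925247840855
4761 514.1617431640625 -71.56311798095703 32.44772720336914
clock 16.625 tcp [514.4 -73.3 -17. ] toolx [ 0.021  0.009 -1.   ] z heading 27.03 w 59.1 F [ 0.3 -0.3 -0.6] q [ 0.03  0.81  0.09  2.05 -0.29  0.28  0.85]
roll 0.0
new head 26.99999186130588
grasp now [514.  -73.5   1.7] shift tool axes after roll [-28.3   1.6   1.7] dist 28.4
```

View pics/wrist18.png

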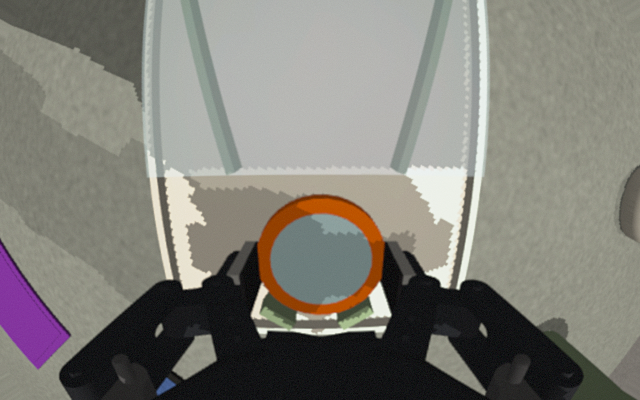

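Request:
apply_moves(targets=[[[-5,0,0],0,45],[[-8,0,0],0,45],[[-12,0,0],0,45],[[-5,0,0],0,45]])

```text
clock: 17.12
eef_pos: [513.7, -73.5, 14.8]
tool_rot: [-0.046, 1.548, 0.426]
force: [-0.2, 0.1, 0.0]
width: 59.1
```

```bash
python3 cap.py 19 wrist side; python3 tips.py 19
```

```text
-1 2340 tip tool x (p98) -39.244477944373344 world z 53.102559872480725
1 2179 tip tool x (p98) -38.30629452019104 world z 53.584954252683616
4710 521.4072875976562 -85.42484283447266 40.077354431152344
clock 17.225 tcp [513.8 -73.5  14.6] toolx [ 0.021  0.01  -1.   ] z heading 27.04 w 59.1 F [-0.4  0.4 -0.9] q [ 0.02  0.75  0.12  2.05 -0.28  0.35  0.84]
roll 0.0
new head 26.99998898264911
grasp now [513.4 -73.7  33.3] shift tool axes after roll [  3.3 -14.1   1.8] dist 14.6
```

View pics/z19.png

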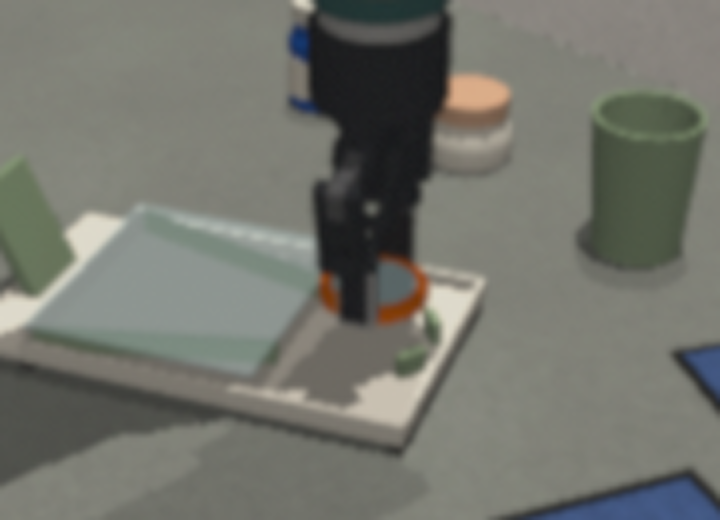

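View pics/wrist19.png

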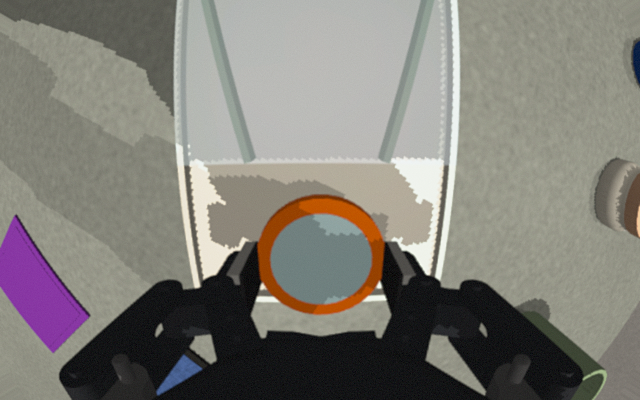

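Request:
apply_moves(targets=[[[-15,0,0],0,45],[[-15,0,0],0,45],[[-10,0,0],0,45]])

```text
clock: 17.6
eef_pos: [512.3, -73.8, 56.7]
tool_rot: [-0.015, 1.549, 0.456]
force: [0.4, -0.6, -0.8]
width: 59.2
```

```bash
python3 -c "
from h import *
go(np.array([487.5,-292,58+18.7]))"
```

```text
clock 17.6 tcp [512.3 -73.8  56.7] toolx [ 0.02  0.01 -1.  ] z heading 27.03 w 59.2 F [ 0.4 -0.6 -0.8] q [-0.01  0.67  0.16  2.03 -0.26  0.44  0.83]
grasp now [511.9 -74.   75.4] shift tool axes after roll [  -3.9 -183.1 -120.8] dist 219.3
```

Request:
apply_moves(targets=[[[0,-22,-14.5],0,45],[[0,-30,-20],0,45],[[0,-30,-20],0,45],[[0,-30,-20],0,45],[[0,-30,-20],0,45],[[0,-25,-16],0,45],[[0,-12,-8],0,45],[[0,0,0],0,45]])

```text
clock: 18.6
eef_pos: [490.2, -292.5, 59.5]
tool_rot: [-0.146, 1.544, 0.329]
force: [0.4, 0.6, -0.6]
width: 59.1
```

```bash
python3 cap.py 20 wrist side scene; python3 -c "
from h import *
go(np.array([487.5,-292,58+18.7]))
im=cv2.imread('pics/side20.png');cv2.imwrite('pics/z20.png',im[150:400,200:560])"
```

```text
clock 18.75 tcp [ 490.8 -289.9   59.2] toolx [ 0.025  0.01  -1.   ] z heading 27.46 w 58.7 F [ 0.4  1.1 -1.6] q [ 0.43  0.71  0.11  1.89 -0.18  0.54  1.15]
grasp now [ 490.3 -290.1   77.9] shift tool axes after roll [ 1.1 -0.4 -3.4] dist 3.6
```

View pics/wrist20.png

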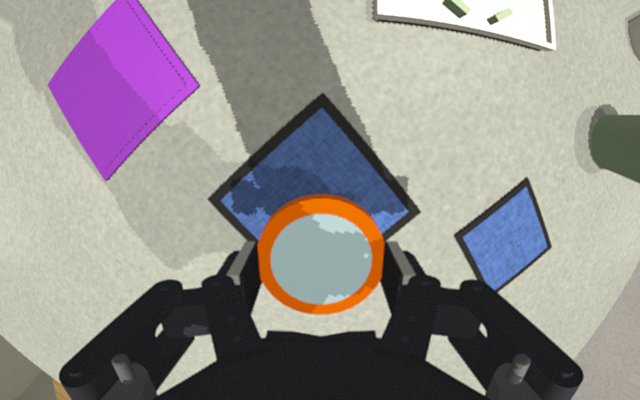

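View pics/z20.png

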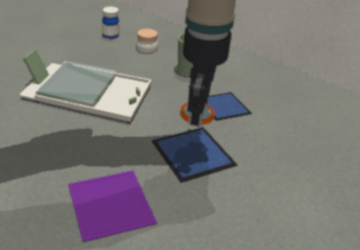

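Request:
apply_moves(targets=[[[20,0,-2],0,45],[[20,0,-1],0,45],[[15,0,0],0,45],[[8,0,0],0,45],[[0,0,0],0,45]])

```text
clock: 19.38
eef_pos: [492.6, -283.7, -5.1]
tool_rot: [-0.005, 1.541, 0.483]
force: [0.5, -0.1, -1.0]
width: 58.9
```

```bash
python3 cap.py 21 wrist side; python3 -c "
from h import *
go(np.array([487.5,-292,-25.5+18.7]))
im=cv2.imread('pics/side21.png');cv2.imwrite('pics/z21.png',cv2.resize(im[230:340,320:470],None,fx=4.5,fy=4.5,interpolation=2))"
```

```text
clock 19.475 tcp [ 493.  -284.3   -4.4] toolx [ 0.027  0.013 -1.   ] z heading 27.96 w 58.9 F [-0.4 -0.8 -0.9] q [ 0.44  0.82  0.08  1.91 -0.2   0.41  1.17]
grasp now [ 492.5 -284.6   14.3] shift tool axes after roll [20.8 -4.2 -8.5] dist 22.9
```

View pics/wrist21.png

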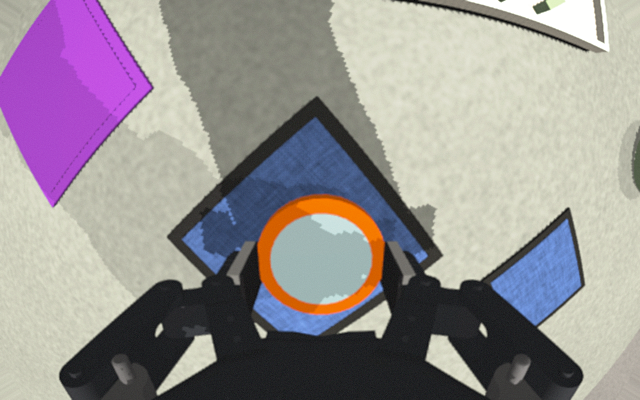

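View pics/z21.png

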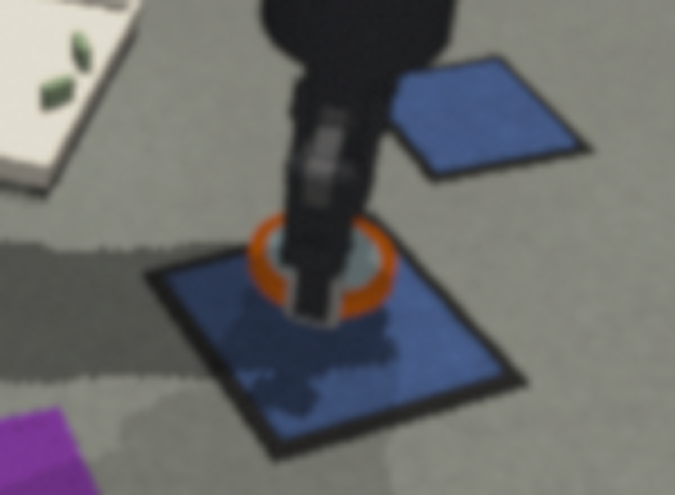

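Now I'll correct sideways, then go down slowly.

Request:
apply_moves(targets=[[[4,-3,-6],0,45],[[6,-2,-4],0.5,45],[[4,0,0],0.4,45],[[0,0,0],0,45]])

```text
clock: 19.98
eef_pos: [486.8, -295.2, -18.5]
tool_rot: [-0.098, 1.54, 0.372]
force: [-0.5, -0.0, -0.9]
width: 59.1
```

```bash
python3 -c "
from h import *
go(np.array([487.5,-292,-25.5+18.7]))"
```

```text
clock 19.975 tcp [ 486.8 -295.2  -18.5] toolx [ 0.029  0.011 -1.   ] z heading 26.92 w 59.1 F [-0.5 -0.  -0.9] q [ 0.47  0.84  0.07  1.91 -0.21  0.38  1.18]
grasp now [ 4.862e+02 -2.954e+02  2.000e-01] shift tool axes after roll [7.  2.5 2.4] dist 7.9
```

Request:
apply_moves(targets=[[[2,2,2],0,45],[[2,0,0],0,45],[[2,0,0],0,45],[[0,0,0],0,45]])

```text
clock: 20.48
eef_pos: [488.3, -291.8, -24.8]
tool_rot: [-0.096, 1.539, 0.375]
force: [0.1, -0.1, -0.9]
width: 59.2
```

```bash
python3 cap.py 22 side; python3 -c "
from h import *
go(np.array([487.5,-292,-25.5+18.7]))
im=cv2.imread('pics/side22.png');cv2.imwrite('pics/z22.png',cv2.resize(im[230:340,320:470],None,fx=4.5,fy=4.5,interpolation=2))"
```

```text
clock 20.525 tcp [ 488.4 -291.8  -24.7] toolx [ 0.03   0.011 -0.999] z heading 26.97 w 59.2 F [-0.3  0.1  0.2] q [ 0.46  0.85  0.07  1.91 -0.21  0.37  1.17]
grasp now [ 487.9 -292.    -6. ] shift tool axes after roll [ 0.8  0.2 -0.3] dist 0.9
```

View pics/z22.png

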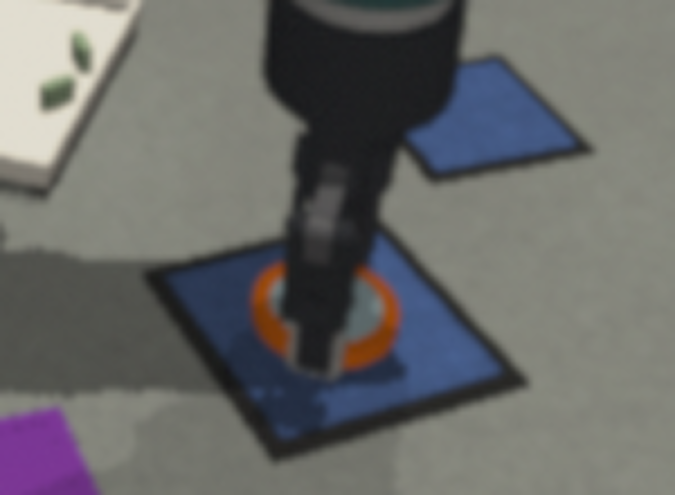

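Request:
apply_moves(targets=[[[1.5,0,0],0,45],[[1.5,0,0],0,45],[[0,0,0],0,45]])

```text
clock: 20.9
eef_pos: [488.8, -292.2, -25.5]
tool_rot: [-0.122, 1.538, 0.348]
force: [0.8, 0.6, -0.7]
width: 59.1
```

```bash
python3 cap.py 23 side scene; python3 -c "
from h import *
go(np.array([487.5,-292,-25.5+18.7]))
im=cv2.imread('pics/side23.png');cv2.imwrite('pics/z23.png',cv2.resize(im[230:340,320:470],None,fx=4.5,fy=4.5,interpolation=2))"
```

```text
clock 21.0 tcp [ 488.8 -292.2  -25.9] toolx [ 0.03   0.011 -0.999] z heading 26.95 w 59.2 F [ 0.9 -0.6  1.3] q [ 0.46  0.85  0.07  1.91 -0.21  0.36  1.17]
grasp now [ 488.2 -292.4   -7.2] shift tool axes after roll [-0.4  0.6 -0.5] dist 0.9
```

View pics/z23.png

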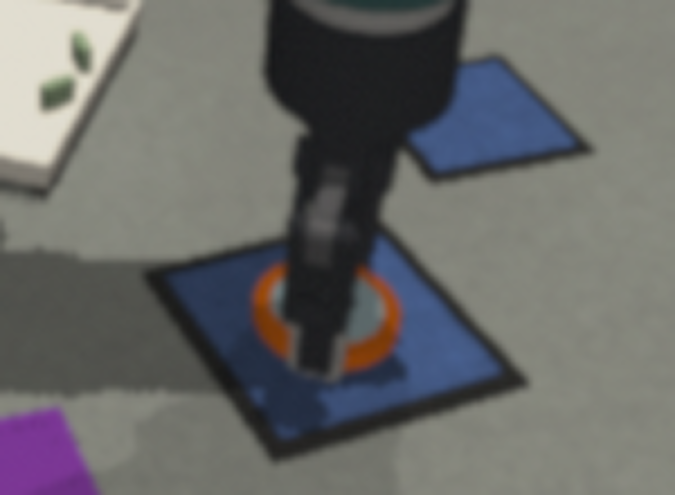

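Request:
apply_moves(targets=[[[3,0,0],0,45],[[0,0,0],0,45]])

```text
clock: 21.25
eef_pos: [489.1, -292.4, -25.4]
tool_rot: [-0.128, 1.537, 0.342]
force: [-0.3, -0.2, -1.4]
width: 58.8
```

Request:
apply_moves(targets=[[[3,0,0],0,45],[[0,0,0],0,45]])

```text
clock: 21.5
eef_pos: [489.4, -292.6, -25.6]
tool_rot: [-0.141, 1.537, 0.329]
force: [0.8, 0.9, -1.5]
width: 59.3
```

```bash
python3 cap.py 24 side; python3 -c "
from h import *
go(np.array([487.5,-292,-25.5+18.7]))
im=cv2.imread('pics/side24.png');cv2.imwrite('pics/z24.png',cv2.resize(im[230:340,320:470],None,fx=4.5,fy=4.5,interpolation=2))"
```

```text
clock 21.55 tcp [ 489.5 -292.8  -25.8] toolx [ 0.033  0.011 -0.999] z heading 26.9 w 58.9 F [0.2 0.  2.2] q [ 0.46  0.85  0.06  1.91 -0.21  0.36  1.17]
grasp now [ 488.9 -293.    -7.2] shift tool axes after roll [-0.4  1.5 -0.8] dist 1.8
```

View pics/z24.png

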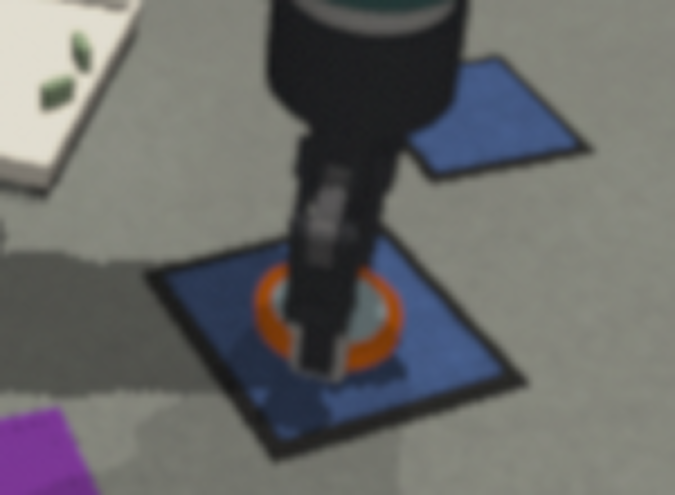

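```bash
python3 -c "
from h import *
p=load('pics/side24.npz')[2]
for z in (8,12,16,20): print(z,(proj(p,[488.5,-293,z])[0]-[320,230])*4.5)
print((proj(p,[487.5,-292,4])[0]-[320,230])*4.5)
for n,q,box in (('side24',(400,308),0),('scene23',(285,150),0)):
  im,d,p=load(f'pics/{n}.npz'); hsv=cv2.cvtColor(im,cv2.COLOR_BGR2HSV); H,S=hsv[...,0].astype(int),hsv[...,1].astype(int)
  m=((H<18)|(H>175))&(S>130); nn,l,st,c=cv2.connectedComponentsWithStats(m.astype(np.uint8)); print(n,[(st[i].tolist(),c[i].round(1)) for i in range(1,nn) if st[i,4]>15])
im=cv2.imread('pics/scene23.png');cv2.imwrite('pics/zc23.png',cv2.resize(im[100:200,220:350],None,fx=5,fy=5,interpolation=2))
from cell import status; s=status.read_state(); print(s['tau'],s['torque'])
"
```

```text
8 [333.31335321 313.60797147]
12 [334.23312397 306.38469921]
16 [335.15744747 299.12567272]
20 [336.08635761 291.83062587]
[329.07753232 320.70314824]
side24 [([0, 0, 54, 68, 2029], array([19. , 22.7])), ([68, 141, 29, 36, 621], array([ 82.3, 161.5])), ([377, 289, 8, 20, 82], array([380. , 299.2])), ([397, 289, 12, 23, 101], array([403.3, 303. ]))]
scene23 [([306, 0, 22, 11, 88], array([316.4,   3.1])), ([576, 0, 64, 23, 555], array([614.8,  10.1])), ([276, 142, 13, 17, 53], array([283.1, 151.6])), ([70, 152, 10, 10, 21], array([ 74.4, 156.1])), ([65, 156, 5, 7, 16], array([ 66.6, 158.7])), ([46, 160, 14, 10, 26], array([ 52.6, 164.1])), ([0, 166, 46, 35, 338], array([ 18.2, 184.5])), ([576, 224, 64, 95, 2822], array([612.7, 269.5])), ([3, 291, 50, 109, 877], array([ 27.9, 352.1]))]
[-6.26577577e-02 -5.59846652e+01  1.83453619e+00 -8.51306587e+00
 -4.13065811e-02 -9.03397542e-02  6.83989449e-03] [ 0.0743872   0.23479124 -0.01782631]
```

View pics/zc23.png

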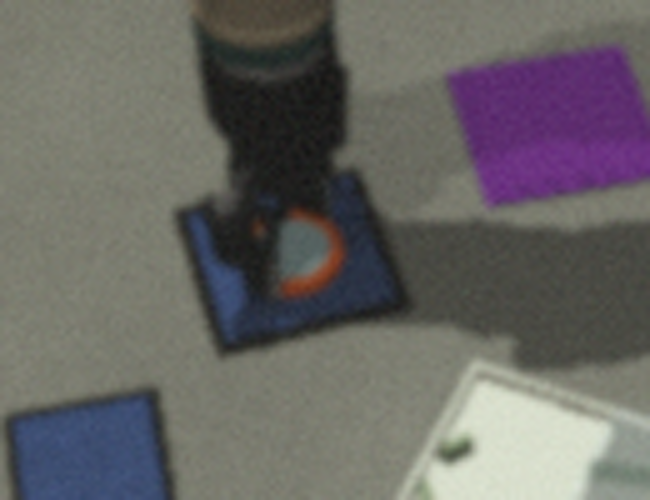

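Request:
apply_moves(targets=[[[0,0,0],0,59],[[0,0,0],0,62],[[0,0,0],0,66],[[0,0,0],0,74],[[0,0,0],0,85],[[0,0,0],0,85]])

```text
clock: 22.3
eef_pos: [489.0, -292.5, -27.7]
tool_rot: [-0.11, 1.538, 0.359]
force: [0.6, -0.5, -0.4]
width: 84.9
```

Request:
apply_moves(targets=[[[-5,0,0],0,85],[[-15,0,0],0,85],[[-40,0,0],0,85],[[-40,0,0],0,85],[[-40,0,0],0,85],[[0,0,0],0,85]])

```text
clock: 23.05
eef_pos: [485.1, -294.8, 120.9]
tool_rot: [-0.184, 1.535, 0.285]
force: [0.1, 1.1, -0.8]
width: 85.1
```

```bash
python3 cap.py 25 wrist side scene; python3 - <<'E'
from h import *
for n,q in (('scene',(278,152)),('side',(395,303)),('wrist',(320,240))):
  im,d,p=load(f'pics/{n}25.npz'); hsv=cv2.cvtColor(im,cv2.COLOR_BGR2HSV); H,S=hsv[...,0].astype(int),hsv[...,1].astype(int)
  f=fplane if n=='wrist' else plane
  m=blob(((H<18)|(H>175))&(S>(150 if n=='wrist' else 110)),q); c=max(cv2.findContours(m,0,1)[0],key=len)[:,0]; P=f(p,c,10)[:,:2].astype(np.float32); e=cv2.fitEllipse(P)
  b=blob((H>100)&(H<125)&(S>100)|(m>0),q); c=max(cv2.findContours(b,0,1)[0],key=cv2.contourArea)[:,0]; r=cv2.minAreaRect(f(p,c,4)[:,:2].astype(np.float32))
  a=np.radians(r[2]); dd=np.array(e[0])-r[0]; print(n,e,r,"in pad axes",dd@[np.cos(a),np.sin(a)],dd@[-np.sin(a),np.cos(a)])
im=cv2.imread('pics/side25.png');cv2.imwrite('pics/z25.png',cv2.resize(im[190:350,200:480],None,fx=2.8,fy=2.8,interpolation=2))
E
```

```text
scene ((488.6783752441406, -291.430419921875), (57.40253829956055, 61.20158004760742), 149.50531005859375) ((486.7047119140625, -293.21990966796875), (60.271812438964844, 60.641658782958984), 54.42939758300781) in pad axes 2.60366098171699 -0.5644200423038381
side ((485.36138916015625, -291.337646484375), (61.19591522216797, 69.0524673461914), 123.22919464111328) ((487.21728515625, -291.4764709472656), (104.88436126708984, 104.64987182617188), 68.31465911865234) in pad axes -0.5567708644725484 1.7758458222177322
wrist ((502.020751953125, -318.27239990234375), (0.005608655046671629, 7.5769171714782715), 116.19164276123047) ((487.7985534667969, -291.92919921875), (105.07655334472656, 105.28582000732422), 68.44500732421875) in pad axes -19.275747235755876 -22.90591016624002
```

View pics/z25.png

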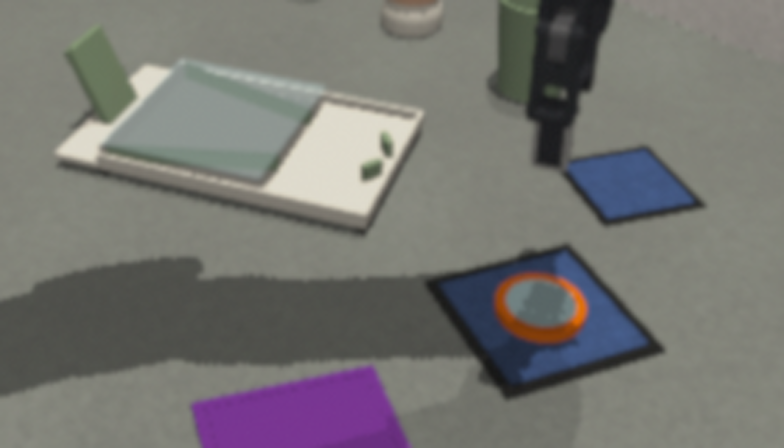

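View pics/wrist25.png

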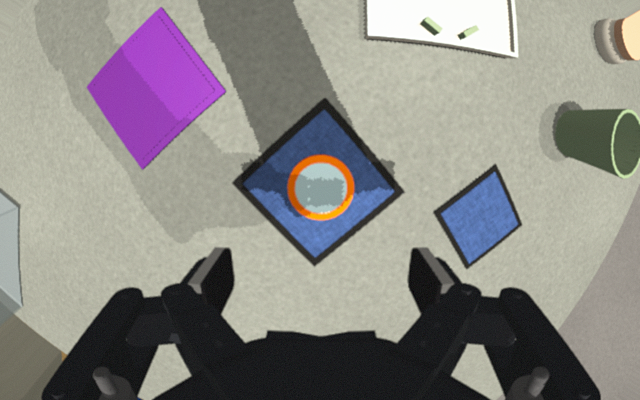

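The magnifier lies flat within about 3 mm of the pad's centre. It is released, the tray is flat, and the arm is clear, so I'm handing the job in.

```bash
python3 -c "
from cell import ctrl; print(ctrl.finish_job())"
```

```text
the job is handed in; nothing more can be done
None
```

The job is handed in; no verdict was reported. I tipped the tray by its handle until the magnifier slid into the nook, at a tip I put at roughly 22–25° from the gripper height. I then set the tray back flat, picked the magnifier out across its diameter, and released it on the large blue pad once it was resting there.

**Last checks:**
- **Magnifier:** The side and scene cameras put its centre within about 3 mm of the pad's centre. It is released and looks flat.
- **Tray:** It stands flat, about 10 mm from where it started.
- **Other objects:** The pill bottle, tumbler and cream jar look undisturbed in the pictures; I did not measure their positions again.
- **Arm:** It was about 150 mm above the pad and touching nothing. About 23 s of the 59 s were used.

**Checks that failed or disagreed:**
- **Fingertips:** They appeared roughly 25–40 mm behind the reported tool point, depending on how wide the gripper was open. I set the grasp height from the pictures instead. The handle was therefore held nearer its top than planned, but I saw no sign of it slipping.
- **Touchdown:** When I lowered the magnifier, the force reading barely rose. I judged it to be down because the arm stopped descending and the side picture matched.
- **Wrist camera:** The final magnifier fit from it failed because it locked onto a tiny speck, so I ignored it. Its pad position still matched the other cameras, and the magnifier looks centred in that picture.

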